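Shoe up the flat lap and open its water valve

TASK

Get the flat lap ready for a run: take the blanking plugs (the ones with round knobs) out of its pockets and stand them on the rubber mat, and press every polishing shoe (the ones with a rib) fully home in a pocket of its own, its base flush with the plate. Only then open the water valve: wind the handwheel anticlockwise by its crank until you feel the stop, and back it off a quarter turn so that it cannot seize. Leave the other things on the bench where they are.

Things in the scene. Friction and masses are not known exactly. Their poses are not given: they have to be found in the camera images.
- lap: Flat lap head, fixed: a white round base 250 mm across and 20 mm high carrying a steel plate 176 (x) x 150 (y) x 40 mm whose top is 60 mm above the table, with four rectangular pockets, long side along x. Origin on the table under its centre; x and y along the plate's sides, z up.
- pocket0 (a point): Mouth centre of a lap pocket, level with the plate's top; axes as the lap's. Opening 68 (x) x 44 (y) mm, 2 mm of play a side. Inside is a pad, its top 12 mm below the mouth at the start; pushed with more than about 5 N it goes down 8 mm and stays where it is left, so a shoe only set in stands 8 mm proud.
- pocket1 (a point): Mouth centre of a lap pocket, level with the plate's top; axes as the lap's. Opening 68 (x) x 44 (y) mm, 2 mm of play a side. Inside is a pad, its top 12 mm below the mouth at the start; pushed with more than about 5 N it goes down 8 mm and stays where it is left, so a shoe only set in stands 8 mm proud.
- pocket2 (a point): Mouth centre of a lap pocket, level with the plate's top; axes as the lap's. Opening 68 (x) x 44 (y) mm, 2 mm of play a side. Inside is a pad, its top 12 mm below the mouth at the start; pushed with more than about 5 N it goes down 8 mm and stays where it is left, so a shoe only set in stands 8 mm proud.
- pocket3 (a point): Mouth centre of a lap pocket, level with the plate's top; axes as the lap's. Opening 68 (x) x 44 (y) mm, 2 mm of play a side. Inside is a pad, its top 12 mm below the mouth at the start; pushed with more than about 5 N it goes down 8 mm and stays where it is left, so a shoe only set in stands 8 mm proud.
- shoe0: Polishing shoe, bare aluminium, about 160 g: base 64 (x) x 40 (y) x 20 mm high, on it a centred upright rib 54 (x) x 14 (y) x 30 mm high to grip or push on. Origin at the centre of the underside, z up. Starts standing on the mat, x roughly along the mat's x. Two to four are present. Any shoe fits any pocket, either way round; fully home its underside is 20 mm below the mouth.
- shoe1: Polishing shoe, bare aluminium, about 160 g: base 64 (x) x 40 (y) x 20 mm high, on it a centred upright rib 54 (x) x 14 (y) x 30 mm high to grip or push on. Origin at the centre of the underside, z up. Starts standing on the mat, x roughly along the mat's x. Two to four are present. Any shoe fits any pocket, either way round; fully home its underside is 20 mm below the mouth.
- shoe2: Polishing shoe, bare aluminium, about 160 g: base 64 (x) x 40 (y) x 20 mm high, on it a centred upright rib 54 (x) x 14 (y) x 30 mm high to grip or push on. Origin at the centre of the underside, z up. Starts standing on the mat, x roughly along the mat's x. Two to four are present. Any shoe fits any pocket, either way round; fully home its underside is 20 mm below the mouth.
- shoe3: Polishing shoe, bare aluminium, about 160 g: base 64 (x) x 40 (y) x 20 mm high, on it a centred upright rib 54 (x) x 14 (y) x 30 mm high to grip or push on. Origin at the centre of the underside, z up. Starts standing on the mat, x roughly along the mat's x. Two to four are present. Any shoe fits any pocket, either way round; fully home its underside is 20 mm below the mouth.
- plug0: Blanking plug, grey plastic, 80 g: a rectangular base 64 (x) x 40 (y) x 14 mm high with a round knob 26 mm across and 30 mm high on top; 44 mm high in all. Origin at the centre of the underside, z up. Starts resting on the pad of the like-numbered pocket, its base 2 mm proud of the plate. One or two are present.
- plug1: Blanking plug, grey plastic, 80 g: a rectangular base 64 (x) x 40 (y) x 14 mm high with a round knob 26 mm across and 30 mm high on top; 44 mm high in all. Origin at the centre of the underside, z up. Starts resting on the pad of the like-numbered pocket, its base 2 mm proud of the plate. One or two are present.
- plug2: Blanking plug, grey plastic, 80 g: a rectangular base 64 (x) x 40 (y) x 14 mm high with a round knob 26 mm across and 30 mm high on top; 44 mm high in all. Origin at the centre of the underside, z up. Starts resting on the pad of the like-numbered pocket, its base 2 mm proud of the plate. One or two are present.
- plug3: Blanking plug, grey plastic, 80 g: a rectangular base 64 (x) x 40 (y) x 14 mm high with a round knob 26 mm across and 30 mm high on top; 44 mm high in all. Origin at the centre of the underside, z up. Starts resting on the pad of the like-numbered pocket, its base 2 mm proud of the plate. One or two are present.
- mat: Flat black rubber mat 210 (x) x 250 (y) x 3 mm, fixed, on the table to one side of the lap. Origin at the centre of its underside, z up. The shoes start on its +y two thirds, in two rows and two columns; the strip near its -y edge starts free.
- valve: Brass water gate valve on a 100 mm square flange, fixed, on the other side of the lap, a copper pipe running off along +x. Origin on the table under the handwheel's axis, which is vertical.
- handwheel (a joint): Turn of the valve's dark iron handwheel (136 mm across, its plane 104 mm above the table, vertical axis), rad: grows anticlockwise seen from above (opening). The opening stop is at 18.85; it starts 1.7 to 2.9 turns short of it. Turns against friction, about 2 N at the crank, and stays where it is left.
- crank (a point): Middle of the black upright crank handle on the handwheel: a sleeve 24 mm across and 58 mm long that spins freely on its pin, 62 mm from the wheel's axis, from 116 to 174 mm above the table; this point at 150 mm. At joint 0 it lies on the +x side of the axis in the valve's frame. It can be gripped from above and carried round with the gripper's heading unchanged.
- oil: Bystander, to be left alone: white oil bottle, 56 mm across, 150 mm high, standing.
- jar: Bystander, to be left alone: capped glass jar, 66 mm across, 85 mm high.
- brush: Bystander, to be left alone: brush lying on the table in front of the lap.
- spanner: Bystander, to be left alone: steel spanner lying behind the lap.
- tin: Bystander, to be left alone: open aluminium cup, 70 mm across, 70 mm high.
- stone: Bystander, to be left alone: terracotta-coloured whetstone 100 x 40 x 22 mm, lying.
Things that resemble listed ones, but are neither listed nor needed, are in the scene too. Leave any purple look-alike of the shoe0 alone.

How it is judged:
By the outcome, as a careful person would: the job done as asked, in the order asked, and still so for the second after the job is handed in, with the robot touching nothing.
Of shoe0, shoe1, shoe2, shoe3 only 2 to 4 are there at a start; the rules pass over those that are not, and their reading is None.
Of plug0, plug1, plug2, plug3 only 1 to 2 are there at a start; the rules pass over those that are not, and their reading is None.
At some moment in a run one of shoe0, shoe1, shoe2, shoe3 may be knocked a few centimetres aside while the robot is not near it.
Once in a run the grip may slacken for a moment while it holds something.
It also fails if it takes over 210 s, if anything falls off the work surface, if the arm or the gripper's body presses on something with over 40 N, if the wrist force passes 120 N, or if a joint passes its speed limit or range.

ROBOT

A 6-joint arm with a two-finger parallel gripper is mounted at the origin on the work surface. World frame = base frame: x ahead of the robot, y to its left, z up, the work surface at z = 0. Lengths are in m, angles in rad, forces in N, time in s.
With the tool pointing down it reaches from about 0.225 to 0.875 m from the base axis. Payload 3.4 kg.
Tool frame: the origin (TCP) lies at the very end of the fingers, on their centre line; the grasp point (between the pads) lies 19 mm behind it; z points along the fingers, y is the line along which they close (so a half turn about z gives the same grasp; the last joint's range is limited). The gripper opens to 85 mm and grips with 20 to 120 N. Pads are 22 mm wide; open, the fingers measure 114 mm over their backs; the gripper's body (76 mm by 85 mm) begins 54 mm behind the grasp point. The pads swing forward as they close: fully open they stand 13 mm farther back than shut.
Start: joints at [-1.222, 0.276, 1.505, -0, 1.361, -0.121], TCP at [0.26, -0.513, 0.231] pointing down, gripper open.
Joint ranges: [-2.89, 2.89], [-0.75, 2.08], [0.22, 2.7], [-1.18, 4.32], [0.11, 2.71], [-2.7, 2.7]. Speed limits (rad/s): [2.57, 2.57, 3.14, 3.14, 3.14, 3.14].

INTERFACE

Orientations are given as a unit quaternion [w, x, y, z].
In Python, from rig import manip, eyes gives the robot as it stands.
- The arm moves only by the tool servo_tool, never from a script. Its argument "series" is text: rows parted by semicolons, each of 7 numbers parted by spaces: the shift along the tool's x, y, z in m, then the turn, a rotation vector about the tool's x, y, z in degrees, then the closure, from 0 (fully open) to 1 (shut). In form: dx dy dz ax ay az fingers; .... A call has 1 to 5 rows; each row is the pose to reach, as a shift and turn from the pose commanded when the call began, along the tool's axes at that moment; what a row does not reach only later rows make up. A row lasts 1/10 s, in which the tool goes at most 50 mm and 8.59 degrees, less where a joint would pass 70% of its speed; a pose out of reach is approached as far as the arm can. A call with a gripper value outside its range is refused whole. The fingers move at their own pace and stop on an object; "squeeze" is the grip in N (left out, the last holds). Time passes only in rows, so rows that repeat a pose let the fingers close. It gives the time, the measured TCP pose, the force, the opening and the grip force at its end, in the units of the state.
- manip.get_state(): the state, without advancing time (a new reading comes with each control period).
- eyes.get_image(name): name is "scene" or "side" or "wrist"; returns the picture (400x640x3 uint8, red, green, blue); there is no depth.
- eyes.camera_info(name): a dict with "fx", "fy", "cx", "cy" (pixels), "dist" ([k1, k2, p1, p2, k3] as OpenCV has them; the pictures are not rectified), "eye" and "orientation" of the camera in the world. Camera axes: x right, y down, z forward; pixel columns grow to the right and rows downward; lengths in m; the calibration is good to about 2 mm. A picture is of the moment at which its call begins: read the wrist's pose just before it. camera_info takes no time and is no camera call; for the wrist camera it gives the pose at the moment of the call.
- manip.sign_off(): hands the job in; it is judged then, once.
The state is a dict: "clock": time; "qpos": joint angles; "qd": joint speeds; "effort": joint torques, N m; "position": TCP position; "ee_rot": TCP orientation; "contact_force": force on the tool from outside, world axes, zero at the start; "moment": the same for the moment, N m; "width": finger opening in m; "gripper_force": force on a finger pad.
Only numpy, scipy, OpenCV 4.12 (cv2) and the standard library are available. Lean on these libraries where they do the work, as an engineer would, in place of code of your own. Each camera call takes 0.05 s, during which the arm holds its last target. There are 200 camera calls.

## Working session

There is one attempt and no reset: what is moved stays moved. The work goes in short steps, Python scripts to look and compute and a tool call to move; the robot and the scene stay as the last step left them, time stands still between calls to the robot, and variables do not carry over. Pictures are saved under pics/ and viewed, at most 14 in all, crops included, and the job is handed in when it is done.

Besides the shell and the picture viewer there is one more tool, called after ">>>" as a command line: name --argument value ..., lists and objects as JSON in quotes. servo_tool: Moves the arm, as the interface text tells. Its arguments: {"type":"object","properties":{"series":{"type":"string"},"squeeze":{"type":"number"}},"required":["series"]}

```bash
mkdir -p pics; ls
cat > h.py <<'E'
import numpy as np, cv2
from rig import manip, eyes
from scipy.spatial.transform import Rotation as R
def q2R(q): return R.from_quat([q[1],q[2],q[3],q[0]]).as_matrix()
def snap(name,fn=None):
    ci=eyes.camera_info(name); im=np.asarray(eyes.get_image(name))
    if fn: cv2.imwrite('pics/'+fn,im[:,:,::-1])
    return im,ci
def K(ci): return np.array([[ci['fx'],0,ci['cx']],[0,ci['fy'],ci['cy']],[0,0,1.]])
def ray(ci,uv):
    p=cv2.undistortPoints(np.array([[uv]],float),K(ci),np.array(ci['dist'],float))[0,0]
    return np.array(ci['eye']),q2R(ci['orientation'])@np.array([p[0],p[1],1.])
def atz(ci,uv,z):
    e,d=ray(ci,uv); return e+d*(z-e[2])/d[2]
def tri(obs):
    A=np.zeros((3,3));b=np.zeros(3)
    for ci,uv in obs:
        e,d=ray(ci,uv); d=d/np.linalg.norm(d); P=np.eye(3)-np.outer(d,d); A+=P;b+=P@e
    x=np.linalg.solve(A,b)
    res=[]
    for ci,uv in obs:
        e,d=ray(ci,uv); d=d/np.linalg.norm(d); v=x-e; res.append(np.linalg.norm(v-d*(v@d)))
    return x,np.round(np.array(res)*1000,1)
def proj(ci,X):
    Rm=q2R(ci['orientation']); X=np.atleast_2d(X)
    r,_=cv2.Rodrigues(Rm.T); t=-Rm.T@np.array(ci['eye'])
    return cv2.projectPoints(X.astype(float),r,t,K(ci),np.array(ci['dist'],float))[0][:,0]
E
python3 - <<'E'
from h import *
np.set_printoptions(precision=4,suppress=True)
for n in ['scene','side','wrist']:
    im,ci=snap(n,n+'0.png'); print(n,ci)
print(manip.get_state())
E
```

```text
pics
scene {'fx': 413.86507952203493, 'fy': 413.86507952203493, 'cx': 310.9760075421246, 'cy': 201.5417035971714, 'dist': array([0.0278, 0.    , 0.    , 0.    , 0.    ]), 'eye': array([1.1598, 0.6544, 1.0686]), 'orientation': array([-0.1368,  0.366 ,  0.8682, -0.3059])}
side {'fx': 375.02540319674546, 'fy': 375.02540319674546, 'cx': 312.35783712710474, 'cy': 201.63863515252098, 'dist': array([-0.0558,  0.    ,  0.    ,  0.    ,  0.    ]), 'eye': array([0.0302, 0.7644, 1.0896]), 'orientation': array([ 0.1152, -0.3232,  0.8778, -0.3343])}
wrist {'fx': 283.75805509802944, 'fy': 283.75805509802944, 'cx': 318.65583736942284, 'cy': 202.44909631235686, 'dist': array([-0.0496,  0.    ,  0.    ,  0.    ,  0.    ]), 'eye': array([ 0.3313, -0.4777,  0.3735]), 'orientation': array([ 0.133 ,  0.8422, -0.516 , -0.0822])}
{'clock': 0.15, 'qpos': array([-1.2221,  0.2765,  1.5059,  0.    ,  1.3607, -0.121 ]), 'qd': array([-0.0009, -0.0014, -0.0049,  0.0002,  0.0009,  0.0005]), 'effort': array([  0.0015, -41.7144, -24.6032,  -0.0002,   0.0077,  -0.    ]), 'position': array([ 0.2601, -0.5123,  0.2306]), 'ee_rot': array([-0.0007,  0.9725,  0.2327, -0.0001]), 'contact_force': array([ 1.1097,  0.1834, -0.1679]), 'moment': array([ 0.0101, -0.0114,  0.0374]), 'gripper_force': 0.0, 'width': 0.08550471535778516}
```

View pics/scene0.png

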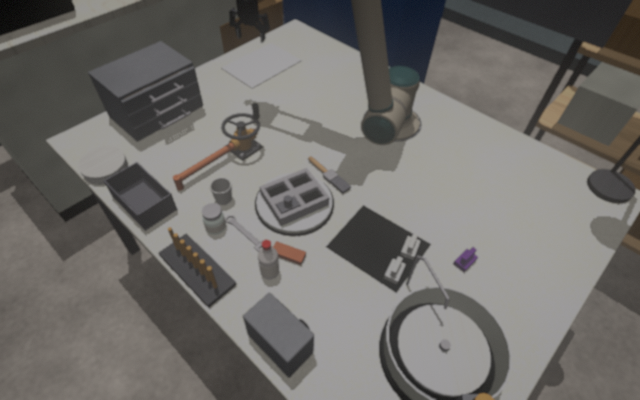

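View pics/side0.png

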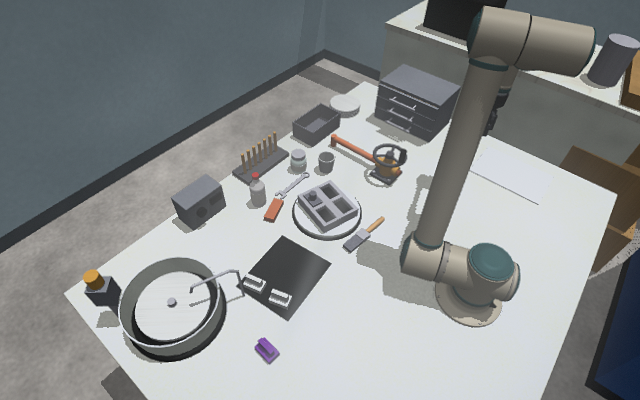

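The views show two shoes on the mat (scene (411,246), (396,270)), the lap at (294,198) with one knobbed plug at (288,202), the valve at (242,135), and a purple decoy at (466,258). A sink faucet stands near the mat. I'll enlarge the key areas.

Run:
```python
import cv2,numpy as np
a=cv2.imread('pics/scene0.png');b=cv2.imread('pics/side0.png')
def c(im,x,y,w,h,s): return cv2.resize(im[y:y+h,x:x+w],None,fx=s,fy=s,interpolation=cv2.INTER_CUBIC)
t=np.hstack([c(a,250,160,100,75,4),c(b,280,170,100,75,4)])
m=np.hstack([c(a,330,205,133,100,3),c(b,235,230,133,100,3)])
m=cv2.resize(m,(800,300)); cv2.imwrite('pics/crop1.png',np.vstack([t,m]))
```

```text
(no output)
```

View pics/crop1.png

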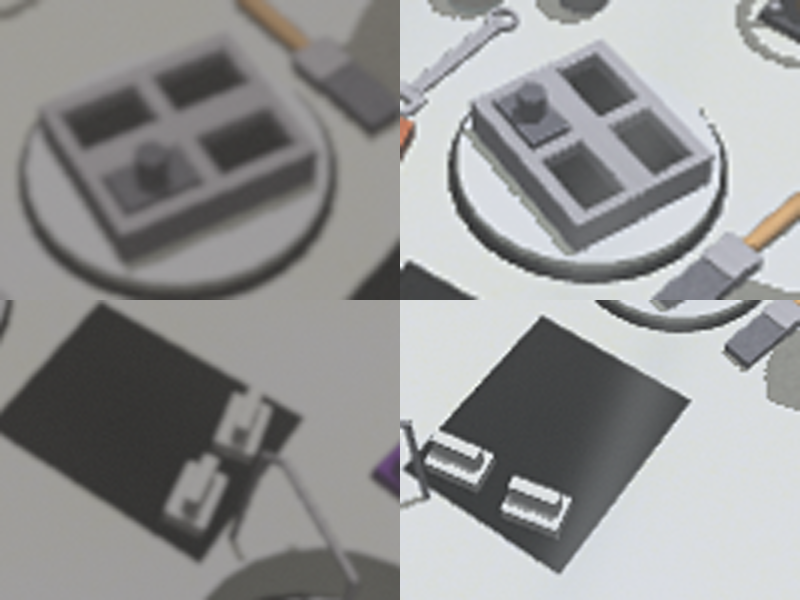

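View pics/wrist0.png

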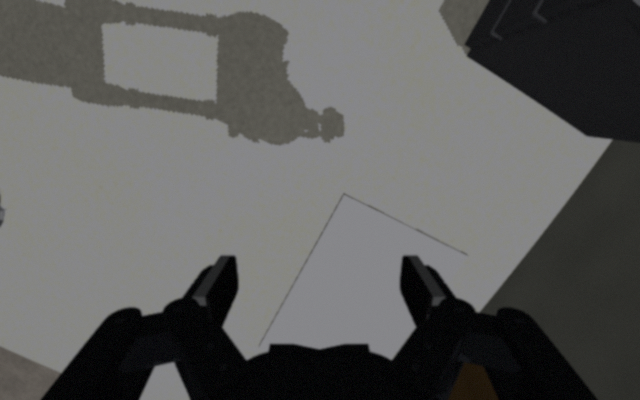

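```bash
cat > m1.py <<'E'
from h import *
np.set_printoptions(precision=4,suppress=True)
a=eyes.camera_info('scene'); b=eyes.camera_info('side')
def S(x,y,ox=250,oy=160,s=4): return (ox+(x+.5)/s-.5,oy+(y+.5)/s-.5)
sl={'bot':S(127,232),'left':S(40,105),'top':S(230,33),'right':S(317,150)}
dl={'bot':S(72,100,280,170),'left':S(205,38,280,170),'top':S(312,158,280,170),'right':S(172,225,280,170)}
P=[]
for k in sl:
    x,r=tri([(a,sl[k]),(b,dl[k])]); P.append(x); print('lap',k,x,r)
print('ctr',np.mean(P,0),[np.linalg.norm(P[i]-P[(i+1)%4])for i in range(4)])
M=lambda x,y:(330+(x+.5)/3.0075-.5,205+(y+.5)/3-.5)
D=lambda x,y:(235+(x-400+.5)/3.0075-.5,230+(y+.5)/3-.5)
for n,u,v in [('matL/T',M(0,115),D(542,17)),('matT/R',M(102,5),D(690,102)),('matR/B',M(301,117),D(559,273))]:
    print(n,tri([(a,u),(b,v)]))
print('matbot',atz(a,M(202,262),.003))
# knob top, rib tops centre
print('knob',tri([(a,S(152,148)),(b,S(131,90,280,170))]))
print('shoe near(far right)',tri([(a,M(248,112)),(b,D(535,492-300))]))
print('shoe2',tri([(a,M(200,176)),(b,D(461,449-300))]))
print('hub',atz(a,(241,127),.104),atz(b,(389,157),.104))
E
python3 m1.py
```

```text
lap bot [0.6679 0.072  0.0605] [1.4 1.4]
lap left [ 0.6267 -0.0749  0.0567] [2.1 2.1]
lap top [ 0.4598 -0.0213  0.055 ] [0.8 0.8]
lap right [0.5062 0.1217 0.0589] [0.7 0.7]
ctr [0.5651 0.0244 0.0578] [np.float64(0.1526860897277503), np.float64(0.17530908729667535), np.float64(0.15035963125441612), np.float64(0.16923611021803214)]
matL/T (array([0.6093, 0.2217, 0.0143]), array([0.1, 0.1]))
matT/R (array([ 0.4113,  0.1927, -0.0057]), array([2.8, 2.8]))
matR/B (array([ 0.3853,  0.4368, -0.0025]), array([0.2, 0.2]))
matbot [0.5921 0.463  0.003 ]
knob (array([0.6158, 0.048 , 0.0933]), array([0.3, 0.3]))
shoe near(far right) (array([0.4484, 0.4035, 0.0415]), array([1.4, 1.4]))
shoe2 (array([0.5415, 0.4156, 0.0416]), array([0.7, 0.7]))
hub [ 0.5157 -0.2903  0.104 ] [ 0.5026 -0.2865  0.104 ]
```

```bash
cat >> h.py <<'E'
def go(xyz,phi,show=True):
    "shift (tool axes) and z-turn to bring the TCP to xyz, x_tool heading phi deg, tool down"
    s=manip.get_state(); Rt=q2R(s['ee_rot']); c,d=np.cos(np.radians(phi)),np.sin(np.radians(phi))
    Rg=np.array([[c,d,0],[d,-c,0],[0,0,-1.]])
    sh=Rt.T@(np.array(xyz)-s['position']); rv=R.from_matrix(Rt.T@Rg).as_rotvec(degrees=True)
    print('t',round(s['clock'],2),'pos',np.round(s['position'],4),'shift',np.round(sh,4),'rv',np.round(rv,2),'rows',np.ceil(max(np.linalg.norm(sh)/.05,np.linalg.norm(rv)/8.59)))
E
python3 - <<'E'
from h import *
np.set_printoptions(precision=4,suppress=True)
w=eyes.camera_info('wrist'); s=manip.get_state(); Rt=q2R(s['ee_rot'])
print('eye in tool',Rt.T@(w['eye']-s['position']),'axis',Rt.T@q2R(w['orientation'])[:,2])
a=eyes.camera_info('scene'); b=eyes.camera_info('side')
print('faucet',tri([(a,(418.6,256.5)),(b,(238,270))]))
print('faucet',tri([(a,(447,297)),(b,(190,290))]))
go([.50,.055,.30],162)
E
```

```text
eye in tool [ 0.0791  0.0012 -0.143 ] axis [-0.3091  0.001   0.951 ]
faucet (array([0.5478, 0.466 , 0.1489]), array([3.1, 3.1]))
faucet (array([0.5988, 0.5892, 0.153 ]), array([5.4, 5.4]))
t 0.15 pos [ 0.2601 -0.5123  0.2306] shift [ 0.4707 -0.3974 -0.0687] rv [  -0.03   -0.1  -135.09] rows 16.0
```

```bash
cat >> h.py <<'E'
def down(phi):
    c,d=np.cos(np.radians(phi)),np.sin(np.radians(phi)); return np.array([[c,d,0],[d,-c,0],[0,0,-1.]])
def plan(*wps,v=.042,w=8.2):
    "calls through waypoints (x,y,z,phi); each call one target, repeated rows"
    s=manip.get_state(); p=s['position']; Rt=q2R(s['ee_rot']); print('t',round(s['clock'],2),'pos',np.round(p,4),'w',round(s['width'],4))
    for x in wps:
        g=np.array(x[:3],float); Rg=down(x[3]); rv=R.from_matrix(Rt.T@Rg).as_rotvec()
        rows=max(np.linalg.norm(g-p)/v,np.degrees(np.linalg.norm(rv))/w); n=int(max(1,np.ceil(rows/5)))
        p0,R0=p,Rt
        for i in range(1,n+1):
            pn=p0+(g-p0)*i/n; Rn=R0@R.from_rotvec(rv*i/n).as_matrix()
            sh=Rt.T@(pn-p); r=R.from_matrix(Rt.T@Rn).as_rotvec(degrees=True)
            print('  %.4f %.4f %.4f  %.1f %.1f %.1f'%(*sh,*r),' rows %.1f'%(rows/n)); p,Rt=pn,Rn
E
python3 - <<'E'
from h import *
plan((.522,.038,.30,162.5))
E
```

```text
t 0.15 pos [ 0.2601 -0.5123  0.2306] w 0.0855
  0.1207 -0.0931 -0.0172  -0.0 -0.0 -33.9  rows 4.1
  0.1520 -0.0100 -0.0173  -0.0 -0.0 -33.9  rows 4.1
  0.1318 0.0765 -0.0173  -0.0 -0.0 -33.9  rows 4.1
  0.0667 0.1370 -0.0174  -0.0 -0.0 -33.9  rows 4.1
```

>>> servo_tool --series "0.121 -0.093 -0.017 0 0 -34 0;0.121 -0.093 -0.017 0 0 -34 0;0.121 -0.093 -0.017 0 0 -34 0;0.121 -0.093 -0.017 0 0 -34 0;0.121 -0.093 -0.017 0 0 -34 0" --squeeze 60

```text
clock: 0.65
position: [0.3267, -0.3736, 0.2486]
ee_rot: [0.0, 0.861, 0.508, -0.0]
contact_force: [-0.5, -0.8, -0.5]
width: 0.0855
gripper_force: 0.0
```

>>> servo_tool --series "0.152 -0.010 -0.017 0 0 -34 0;0.152 -0.010 -0.017 0 0 -34 0;0.152 -0.010 -0.017 0 0 -34 0;0.152 -0.010 -0.017 0 0 -34 0;0.152 -0.010 -0.017 0 0 -34 0"

```text
clock: 1.15
position: [0.3917, -0.237, 0.2653]
ee_rot: [0.0, 0.676, 0.736, -0.0]
contact_force: [0.2, 0.4, -0.5]
width: 0.0851
gripper_force: 0.0
```

>>> servo_tool --series "0.132 0.0765 -0.017 0 0 -34 0;0.132 0.0765 -0.017 0 0 -34 0;0.132 0.0765 -0.017 0 0 -34 0;0.132 0.0765 -0.017 0 0 -34 0;0.132 0.0765 -0.017 0 0 -34 0"

```text
clock: 1.65
position: [0.4568, -0.0997, 0.282]
ee_rot: [-0.0, 0.433, 0.901, -0.0]
contact_force: [-0.2, -0.2, -1.1]
width: 0.0857
gripper_force: 0.0
```

>>> servo_tool --series "0.067 0.137 -0.017 0 0 -34 0;0.067 0.137 -0.017 0 0 -34 0;0.067 0.137 -0.017 0 0 -34 0;0.067 0.137 -0.017 0 0 -34 0;0.067 0.137 -0.017 0 0 -34 0;"

```text
clock: 2.15
position: [0.5214, 0.0378, 0.2986]
ee_rot: [-0.0, 0.152, 0.988, -0.001]
contact_force: [-0.1, -0.8, 0.7]
width: 0.0854
gripper_force: 0.0
```

Run:
```python
from h import *
np.set_printoptions(precision=4,suppress=True)
im,ci=snap('wrist','w1.png'); np.savez('w1.npz',**ci)
plan((.522,.038,.30,162.5))
```

```text
t 2.2 pos [0.5208 0.0371 0.2985] w 0.0853
  -0.0009 0.0012 -0.0015  -0.1 -0.1 -0.1  rows 0.0
```

View pics/w1.png

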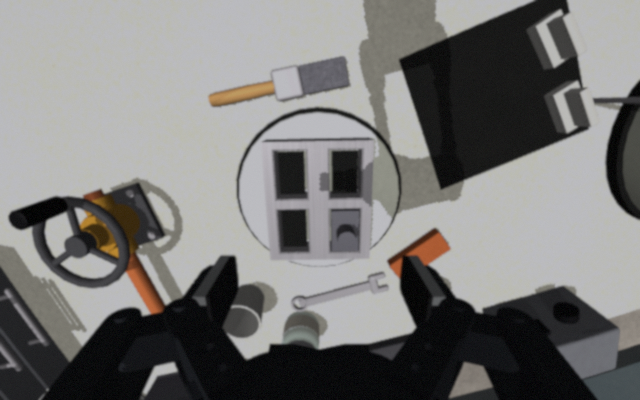

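The wrist view shows the valve (hub (78,245), crank (38,214)), the lap (320,200) with a plug at (345,232), the mat and both shoes (555,40), (572,105), and the faucet tip at (597,100). I'll go lower for a finer measurement of the lap.

>>> servo_tool --series "-0.033 0.001 0.0985 0 0 0 0;-0.033 0.001 0.0985 0 0 0 0;-0.033 0.001 0.0985 0 0 0 0;-0.033 0.001 0.0985 0 0 0 0"

```text
clock: 2.6
position: [0.5515, 0.0282, 0.1997]
ee_rot: [-0.002, 0.152, 0.988, -0.0]
contact_force: [0.7, 0.8, -0.0]
width: 0.0857
gripper_force: 0.0
```

Run:
```python
from h import *
np.set_printoptions(precision=4,suppress=True)
im,ci=snap('wrist','w2.png'); np.savez('w2.npz',**ci)
s=manip.get_state(); print(s['position'],s['clock'])
g=cv2.cvtColor(im,cv2.COLOR_RGB2GRAY)
c=cv2.resize(g[90:310,220:420],None,fx=2.7,fy=2.7,interpolation=cv2.INTER_CUBIC); cv2.imwrite('pics/w2c.png',cv2.convertScaleAbs(c,alpha=1.5))
print([int(v) for v in g[150,235:405:3]]); print([int(v) for v in g[110:300:3,285]])
```

```text
[0.5525 0.0286 0.2016] 2.65
[183, 183, 179, 176, 175, 176, 178, 124, 55, 44, 23, 26, 24, 23, 24, 25, 25, 25, 26, 28, 23, 58, 129, 163, 174, 170, 169, 171, 168, 170, 168, 169, 134, 137, 43, 25, 26, 26, 23, 24, 25, 27, 23, 23, 23, 29, 54, 58, 87, 104, 103, 103, 103, 146, 181, 182, 182]
[182, 183, 181, 158, 177, 177, 173, 150, 105, 27, 26, 23, 24, 24, 21, 25, 23, 23, 23, 24, 22, 27, 22, 25, 25, 25, 27, 30, 51, 68, 144, 162, 162, 159, 106, 26, 23, 21, 23, 24, 23, 27, 23, 24, 25, 25, 27, 23, 26, 23, 32, 50, 53, 114, 150, 153, 158, 182, 182, 182, 182, 182, 182, 182]
```

View pics/w2c.png

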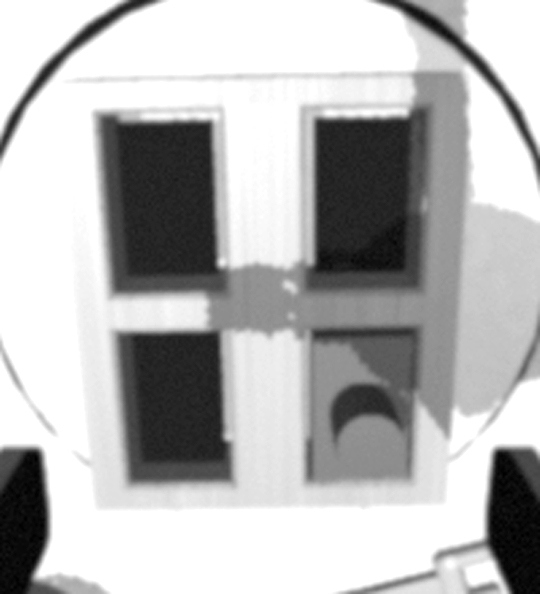

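Run:
```python
from h import *
np.set_printoptions(precision=4,suppress=True)
ci=dict(np.load('w2.npz')); ci={k:(v if v.ndim else float(v)) for k,v in ci.items()}
f=lambda x,y:(220+(x+.5)/2.7-.5,90+(y+.5)/2.7-.5)
Q={'TL':[(95,112),(222,108),(228,291),(111,293)],'TR':[(302,105),(428,105),(420,290),(306,290)],'BL':[(115,330),(230,330),(234,483),(127,485)],'BR':[(308,328),(418,328),(412,482),(307,482)]}
C=[]
for k,q in Q.items():
    P=np.array([atz(ci,f(*u),.06) for u in q]); c=P.mean(0)[:2]; C.append(c)
    d=P[3]-P[0]+P[2]-P[1]; e=P[1]-P[0]+P[2]-P[3]
    print(k,c,'len',np.linalg.norm(d)/2,np.linalg.norm(e)/2,'yaw',np.degrees(np.arctan2(d[1],d[0])),np.degrees(np.arctan2(e[1],e[0]))-90)
C=np.array(C); print('ctr',C.mean(0))
for i,j in [(0,2),(1,3),(0,1),(2,3)]:
    d=C[j]-C[i]; print(np.linalg.norm(d),np.degrees(np.arctan2(d[1],d[0])))
# plate outline
P=np.array([atz(ci,f(*u),.06) for u in [(70,78),(462,72),(446,502),(98,508)]]);print(P.mean(0),[np.linalg.norm(P[i]-P[(i+1)%4]) for i in range(4)])
# knob top
print('knob',atz(ci,f(369,449),.092))
```

```text
TL [ 0.5145 -0.0018] len 0.06856979653475975 0.04563965015047354 yaw -16.192042190526667 -16.073707525936683
TR [0.5355 0.0698] len 0.0694887241312686 0.04471305137274751 yaw -15.868407180549756 -17.25572804732454
BL [ 0.5955 -0.0254] len 0.0689658665597806 0.04523217778908285 yaw -16.837206248077077 -16.621468214842665
BR [0.617  0.0466] len 0.06882352453245072 0.043735724517115965 yaw -16.315088974357966 -17.435563398965257
ctr [0.5656 0.0223]
0.08437299796814006 -16.28111219109088
0.08473176874478978 -15.922704593989064
0.07460778667199564 73.62287405115913
0.07513925579585223 73.3512420553786
[0.5656 0.0233 0.06  ] [np.float64(0.1397523112287474), np.float64(0.17543905263882797), np.float64(0.1484826499877136), np.float64(0.17632678848141262)]
knob [0.6181 0.0454 0.092 ]
```

```bash
cat >> h.py <<'E'
def load(f): return {k:(v if v.ndim else float(v)) for k,v in np.load(f).items()}
E
python3 - <<'E'
from h import *
np.set_printoptions(precision=4,suppress=True)
w=load('w1.npz')
for u in [(400,60),(442,188),(590,125)]: print('mat',u,atz(w,u,.003))
a=eyes.camera_info('scene'); b=eyes.camera_info('side')
print('hub',tri([(a,(241,127)),(w,(78,245)),(b,(389,157))]))
plan((.6178,.046,.13,163.6),(.6178,.046,.068,163.6))
E
```

```text
mat (400, 60) [0.4138 0.1908 0.003 ]
mat (442, 188) [0.618  0.2147 0.003 ]
mat (590, 125) [0.587  0.4622 0.003 ]
hub (array([ 0.5095, -0.3019,  0.0968]), array([3.3, 8.7, 5.6]))
t 2.65 pos [0.5525 0.0286 0.2016] w 0.0855
  -0.0571 0.0361 0.0716  -0.0 0.0 -1.0  rows 2.3
  -0.0000 0.0000 0.0620  -0.0 -0.0 0.0  rows 1.5
```

>>> servo_tool --series "-0.057 0.036 0.0716 0 0 -1 0;-0.057 0.036 0.0716 0 0 -1 0;-0.057 0.036 0.0716 0 0 -1 0;-0.057 0.036 0.0716 0 0 -1 0"

```text
clock: 3.05
position: [0.6181, 0.0475, 0.1303]
ee_rot: [0.0, 0.141, 0.99, -0.0]
contact_force: [-0.3, -0.4, -0.1]
width: 0.0856
gripper_force: 0.0
```

>>> servo_tool --series "0 0 0.03 0 0 0 0;0 0 0.061 0 0 0 0;0 0 0.061 0 0 0 0;0 0 0.061 0 0 0 0"

```text
clock: 3.45
position: [0.6181, 0.0475, 0.0709]
ee_rot: [0.002, 0.14, 0.99, 0.0]
contact_force: [0.4, -0.2, 0.9]
width: 0.0853
gripper_force: 0.0
```

>>> servo_tool --series "0 0 0 0 0 0 1;0 0 0 0 0 0 1;0 0 0 0 0 0 1;0 0 0 0 0 0 1;0 0 0 0 0 0 1" --squeeze 50

```text
clock: 3.95
position: [0.6179, 0.0478, 0.0689]
ee_rot: [0.0, 0.14, 0.99, -0.0]
contact_force: [0.6, -0.6, 3.9]
width: 0.0242
gripper_force: 48.8
```

>>> servo_tool --series "0 0 0 0 0 0 1;0 0 0 0 0 0 1;0 0 -0.02 0 0 0 1;0 0 -0.05 0 0 0 1;0 0 -0.08 0 0 0 1"

```text
clock: 4.45
position: [0.6167, 0.0479, 0.1477]
ee_rot: [-0.001, 0.14, 0.99, -0.0]
contact_force: [-0.2, -0.3, -1.7]
width: 0.0241
gripper_force: 49.2
```

Run:
```python
from h import *
s=manip.get_state(); print(s['width'],s['gripper_force'],s['contact_force'])
im,ci=snap('wrist','w3.png')
plan((.511,.247,.16,186.7),(.511,.247,.08,186.7))
```

```text
0.024062127480046196 49.18097734451294 [-0.22010018 -0.2790509  -1.65075299]
t 4.5 pos [0.6202 0.0479 0.1537] w 0.0241
  0.0800 0.0806 -0.0036  0.0 0.2 -11.4  rows 2.7
  0.0625 0.0948 -0.0033  0.0 0.2 -11.4  rows 2.7
  -0.0000 0.0000 0.0800  -0.0 -0.0 0.0  rows 1.9
```

>>> servo_tool --series "0.080 0.081 -0.005 0 0 -11.5 1;0.080 0.081 -0.005 0 0 -11.5 1;0.080 0.081 -0.005 0 0 -11.5 1;0.080 0.081 -0.005 0 0 -11.5 1;0.080 0.081 -0.005 0 0 -11.5 1"

```text
clock: 5.0
position: [0.5635, 0.1474, 0.1528]
ee_rot: [0.0, 0.04, 0.999, -0.001]
contact_force: [0.1, -0.5, -0.1]
width: 0.0242
gripper_force: 49.4
```

>>> servo_tool --series "0.063 0.095 -0.003 0 0 -11.5 1;0.063 0.095 -0.003 0 0 -11.5 1;0.063 0.095 -0.003 0 0 -11.5 1;0.063 0.095 -0.003 0 0 -11.5 1;0.063 0.095 -0.003 0 0 -11.5 1"

```text
clock: 5.5
position: [0.5091, 0.2463, 0.1559]
ee_rot: [0.0, -0.06, 0.998, -0.001]
contact_force: [0.6, -0.5, -1.2]
width: 0.0245
gripper_force: 49.6
```

>>> servo_tool --series "0 0 0.05 0 0 0 1;0 0 0.08 0 0 0 1;0 0 0.08 0 0 0 1;0 0 0.08 0 0 0 1"

```text
clock: 5.9
position: [0.5091, 0.2463, 0.0762]
ee_rot: [-0.0, -0.059, 0.998, -0.0]
contact_force: [0.5, -0.3, -0.4]
width: 0.0242
gripper_force: 49.4
```

Run:
```python
from h import *
im,ci=snap('wrist','w4.png'); im,ci=snap('scene','s4.png')
plan((.511,.247,.028,186.7))
a=cv2.imread('pics/w4.png');b=cv2.imread('pics/s4.png')[150:300,300:480]
cv2.imwrite('pics/v4.png',np.hstack([cv2.resize(a,(480,300)),cv2.resize(b,(320,300))]))
```

```text
t 6.0 pos [0.5102 0.2473 0.0779] w 0.0242
  -0.0006 -0.0004 0.0499  0.0 0.2 0.1  rows 1.2
```

View pics/v4.png

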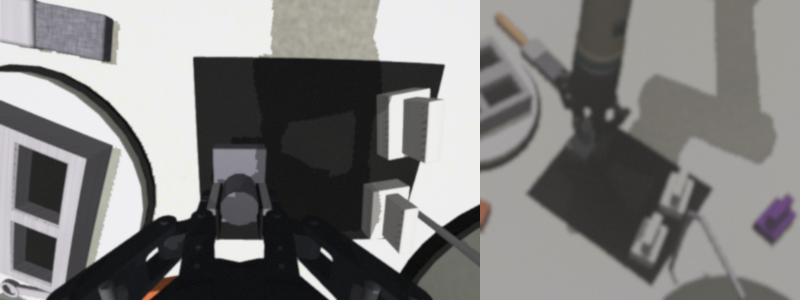

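The plug is held over the free strip of the mat, knob at about (238,200) of the left view. The shoes are near the far edge, and the faucet tip is right beside the lower shoe.

>>> servo_tool --series "0 0 0.03 0 0 0 1;0 0 0.048 0 0 0 1;0 0 0.05 0 0 0 1;0 0 0.052 0 0 0 1;0 0 0.053 0 0 0 1"

```text
clock: 6.5
position: [0.5094, 0.248, 0.0247]
ee_rot: [0.002, -0.06, 0.998, 0.0]
contact_force: [-0.0, 0.4, -1.6]
width: 0.0244
gripper_force: 49.4
```

Run:
```python
from h import *
s=manip.get_state(); print(s['position'],s['contact_force'])
```

```text
[0.50937497 0.24798097 0.02472327] [-0.03067022  0.38727765 -1.55967828]
```

Almost on the mat. I'll go down 2 mm more, open, rise, and look at the shoes from higher up.

>>> servo_tool --series "0 0 0.001 0 0 0 1;0 0 0.002 0 0 0 1;0 0 0.002 0 0 0 0.6;0 0 0.002 0 0 0 0;0 0 0.002 0 0 0 0"

```text
clock: 7.0
position: [0.5082, 0.2477, 0.0215]
ee_rot: [0.0, -0.06, 0.998, 0.0]
contact_force: [0.5, -0.7, -0.6]
width: 0.062
gripper_force: 0.0
```

>>> servo_tool --series "0 0 0 0 0 0 0;0 0 -0.03 0 0 0 0;0 0 -0.08 0 0 0 0;0 0 -0.13 0 0 0 0;0 0 -0.17 0 0 0 0"

```text
clock: 7.5
position: [0.5084, 0.2478, 0.1939]
ee_rot: [0.001, -0.06, 0.998, 0.0]
contact_force: [1.8, 1.0, 1.1]
width: 0.0853
gripper_force: 0.0
```

Run:
```python
from h import *
plan((.45,.37,.20,186.7),v=.045)
```

```text
t 7.5 pos [0.5084 0.2478 0.1939] w 0.0853
  0.0432 0.1284 -0.0062  0.0 0.1 0.2  rows 3.0
```

>>> servo_tool --series "0.043 0.110 -0.006 0 0 0 0;0.043 0.110 -0.006 0 0 0 0;0.043 0.110 -0.006 0 0 0 0;0.043 0.110 -0.006 0 0 0 0"

```text
clock: 7.9
position: [0.4505, 0.3538, 0.1973]
ee_rot: [-0.0, -0.062, 0.998, 0.0]
contact_force: [0.3, -1.1, 0.4]
width: 0.0853
gripper_force: 0.0
```

Run:
```python
from h import *
im,ci=snap('wrist','w5.png'); np.savez('w5.npz',**ci); print(manip.get_state()['position'])
```

```text
[0.45131282 0.35225573 0.1969975 ]
```

View pics/w5.png

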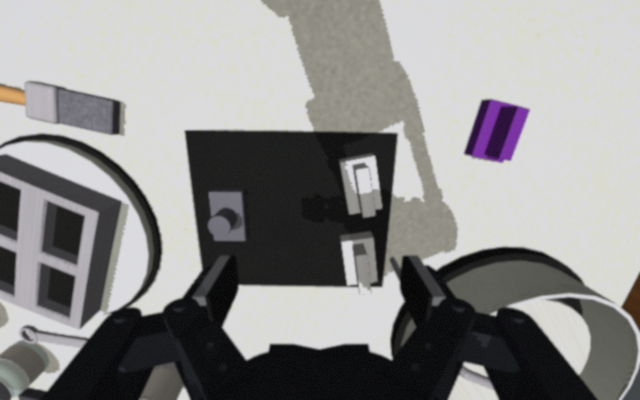

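Run:
```python
import cv2
a=cv2.imread('pics/w5.png'); cv2.imwrite('pics/w5c.png',cv2.resize(a[145:305,325:435],None,fx=3.7,fy=3.7,interpolation=cv2.INTER_CUBIC))
```

```text
(no output)
```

View pics/w5c.png

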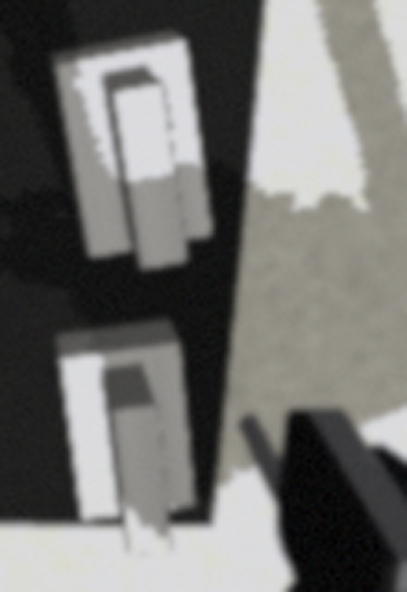

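Run:
```python
from h import *
np.set_printoptions(precision=4,suppress=True)
ci=load('w5.npz'); f=lambda x,y:(325+(x+.5)/3.7-.5,145+(y+.5)/3.7-.5)
for n,q in {'A':[(112,90),(165,80),(190,262),(140,270)],'B':[(110,408),(155,400),(172,550),(128,550)]}.items():
    P=np.array([atz(ci,f(*u),.053) for u in q]); d=P[3]-P[0]+P[2]-P[1];e=P[1]-P[0]+P[2]-P[3]
    print(n,P.mean(0),np.linalg.norm(d)/2,np.linalg.norm(e)/2,np.degrees(np.arctan2(d[1],d[0])),np.degrees(np.arctan2(e[1],e[0]))-90)
    print(P)
a=eyes.camera_info('scene'); b=eyes.camera_info('side')
M=lambda x,y:(330+(x+.5)/3.0075-.5,205+(y+.5)/3-.5)
print('tip',tri([(a,M(267,155)),(ci,f(245,420))]),tri([(a,M(267,155)),(b,(238,270)),(ci,f(245,420))]))
go((.447,.40,.1),187)
```

```text
A [0.448  0.4025 0.053 ] 0.05461729223932895 0.01481932872230355 18.09215845167117 17.565769316408236
[[0.4243 0.387  0.053 ]
 [0.4197 0.4011 0.053 ]
 [0.4718 0.4181 0.053 ]
 [0.4761 0.4039 0.053 ]]
B [0.5456 0.4168 0.053 ] 0.05372152310309049 0.014053868995020988 16.097196935591498 12.548679568396324
[[0.522  0.4027 0.053 ]
 [0.5176 0.4159 0.053 ]
 [0.5705 0.4313 0.053 ]
 [0.5722 0.4171 0.053 ]]
tip (array([0.5051, 0.4455, 0.0767]), array([9.6, 9.6])) (array([0.5291, 0.4492, 0.1062]), array([13.7, 37.4, 36.1]))
t 7.95 pos [0.4513 0.3523 0.197 ] shift [-0.0016  0.048   0.097 ] rv [-0.04 -0.    0.07] rows 3.0
```

Run:
```python
from h import *
np.set_printoptions(precision=4,suppress=True)
w5=load('w5.npz'); w1=load('w1.npz'); a=eyes.camera_info('scene'); b=eyes.camera_info('side')
f=lambda x,y:(325+(x+.5)/3.7-.5,145+(y+.5)/3.7-.5)
M=lambda x,y:(330+(x+.5)/3.0075-.5,205+(y+.5)/3-.5)
print(tri([(w1,(594,100)),(w5,f(245,420))]))
for n,s in [('kink',M(267,155)),('toe',M(240,258))]: print(n,tri([(a,s),(w1,(594,100))]),tri([(a,s),(w5,f(245,420))]))
for X in [(.548,.466,.149),(.599,.589,.153)]: print(X,proj(w1,X),proj(w5,X),proj(a,X),proj(b,X))
plan((.449,.4035,.12,198),(.449,.4035,.029,198))
```

```text
(array([0.5463, 0.4619, 0.0095]), array([2.6, 2.6]))
kink (array([0.5184, 0.4379, 0.0642]), array([27., 27.])) (array([0.5051, 0.4455, 0.0767]), array([9.6, 9.6]))
toe (array([ 0.5543,  0.484 , -0.0124]), array([0.8, 0.8])) (array([ 0.5552,  0.4766, -0.018 ]), array([6.9, 6.9]))
(0.548, 0.466, 0.149) [[701.4763  99.0028]] [[434.1883 342.5541]] [[417.72   255.6141]] [[237.1209 270.7298]]
(0.599, 0.589, 0.153) [[773.9183 119.5617]] [[542.0564 394.48  ]] [[448.6534 298.6993]] [[191.5901 288.5882]]
t 7.95 pos [0.4513 0.3523 0.197 ] w 0.0858
  -0.0040 0.0512 0.0770  -0.0 -0.0 -10.9  rows 2.2
  0.0000 0.0000 0.0910  0.0 0.0 0.0  rows 2.2
```

The elevated spout tip is at about (0.548, 0.466, 0.149), and the line I saw earlier was its shadow. I'll take shoe A first, since it is clear of the spout.

>>> servo_tool --series "-0.004 0.0512 0.077 0 0 -11 0;-0.004 0.0512 0.077 0 0 -11 0;-0.004 0.0512 0.077 0 0 -11 0;-0.004 0.0512 0.077 0 0 -11 0"

```text
clock: 8.35
position: [0.4501, 0.4015, 0.1193]
ee_rot: [-0.001, -0.155, 0.988, -0.001]
contact_force: [1.1, 0.1, 0.3]
width: 0.0854
gripper_force: 0.0
```

>>> servo_tool --series "0 0 0.04 0 0 0 0;0 0 0.08 0 0 0 0;0 0 0.092 0 0 0 0;0 0 0.092 0 0 0 0;0 0 0.092 0 0 0 0"

```text
clock: 8.85
position: [0.4516, 0.4032, 0.0303]
ee_rot: [0.002, -0.155, 0.988, 0.001]
contact_force: [0.1, 0.6, 0.3]
width: 0.0853
gripper_force: 0.0
```

>>> servo_tool --series "0 0 0 0 0 0 1;0 0 0 0 0 0 1;0 0 0 0 0 0 1;0 0 0 0 0 0 1;0 0 0 0 0 0 1" --squeeze 90

```text
clock: 9.35
position: [0.4498, 0.4032, 0.0285]
ee_rot: [0.0, -0.156, 0.988, 0.0]
contact_force: [0.0, -0.2, 7.9]
width: 0.0123
gripper_force: 63.6
```

>>> servo_tool --series "0 0 0 0 0 0 1;0 0 0 0 0 0 1;0 0 0 0 0 0 1"

```text
clock: 9.65
position: [0.45, 0.4033, 0.0286]
ee_rot: [0.0, -0.156, 0.988, 0.0]
contact_force: [-1.3, 1.5, 4.5]
width: 0.0124
gripper_force: 88.3
```

Run:
```python
from h import *
s=manip.get_state(); print(s['position'],s['width'],s['gripper_force'],s['contact_force'])
```

```text
[0.44995004 0.40326295 0.02857299] 0.012403539443460572 88.30560564994812 [-1.26829363  1.54483571  4.51044547]
```

>>> servo_tool --series "0 0 -0.01 0 0 0 1;0 0 -0.05 0 0 0 1;0 0 -0.09 0 0 0 1;0 0 -0.12 0 0 0 1;0 0 -0.12 0 0 0 1"

```text
clock: 10.15
position: [0.4523, 0.4045, 0.1532]
ee_rot: [0.004, -0.156, 0.988, 0.002]
contact_force: [1.4, 0.0, -1.5]
width: 0.0126
gripper_force: 88.2
```

Run:
```python
from h import *
s=manip.get_state(); print(s['width'],s['gripper_force'],s['contact_force'])
plan((.538,.069,.14,163.6))
```

```text
0.012559411072440968 88.18997383117676 [ 1.37091426  0.0099079  -1.51028247]
t 10.15 pos [0.4523 0.4045 0.1532] w 0.0126
  0.0109 -0.1728 0.0061  0.1 0.2 17.2  rows 4.1
  -0.0406 -0.1683 0.0064  0.1 0.2 17.2  rows 4.1
```

>>> servo_tool --series "0.0109 -0.173 0.006 0 0 17.2 1;0.0109 -0.173 0.006 0 0 17.2 1;0.0109 -0.173 0.006 0 0 17.2 1;0.0109 -0.173 0.006 0 0 17.2 1;0.0109 -0.173 0.006 0 0 17.2 1"

```text
clock: 10.65
position: [0.4921, 0.2312, 0.1406]
ee_rot: [-0.002, -0.004, 1.0, -0.001]
contact_force: [-0.6, 0.7, -0.6]
width: 0.0123
gripper_force: 88.6
```

>>> servo_tool --series "-0.0406 -0.168 0.006 0 0 17.2 1;-0.0406 -0.168 0.006 0 0 17.2 1;-0.0406 -0.168 0.006 0 0 17.2 1;-0.0406 -0.168 0.006 0 0 17.2 1;-0.0406 -0.168 0.006 0 0 17.2 1"

```text
clock: 11.15
position: [0.5356, 0.0652, 0.135]
ee_rot: [-0.001, 0.145, 0.989, -0.001]
contact_force: [-0.2, 0.6, -1.9]
width: 0.0124
gripper_force: 88.9
```

Run:
```python
from h import *
im,ci=snap('wrist','w6.png'); np.savez('w6.npz',**ci); s=manip.get_state(); print(s['position'],s['ee_rot'],s['width'])
cv2.imwrite('pics/w6c.png',cv2.resize(im[60:360,170:470,::-1],None,fx=2,fy=2,interpolation=cv2.INTER_CUBIC))
plan((.538,.069,.14,163.6))
```

```text
[0.53494205 0.06703871 0.13512413] [-1.13730959e-03  1.44550224e-01  9.89496799e-01  1.55172673e-04] 0.012392650002970464
t 11.2 pos [0.5349 0.067  0.1351] w 0.0124
  -0.0024 0.0028 -0.0049  -0.0 -0.1 -0.2  rows 0.1
```

View pics/w6c.png

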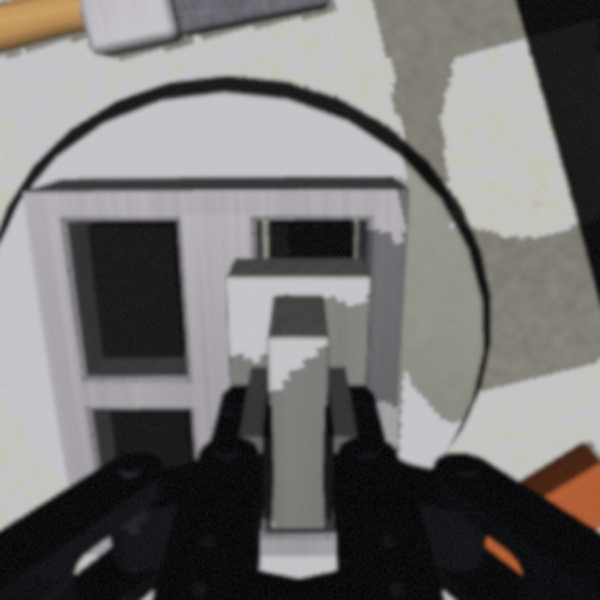

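Run:
```python
from h import *
np.set_printoptions(precision=4,suppress=True)
ci=load('w6.npz'); s=manip.get_state(); Rt=q2R(s['ee_rot']); p=s['position']
f=lambda x,y:(170+(x+.5)/2-.5,60+(y+.5)/2-.5)
for n,u,dz in [('bt',(229,278),-.0056),('bt',(371,276),-.0056),('bb',(236,259),-.0256),('bb',(366,259),-.0256),('rt',(268,337),.0244),('rt',(328,337),.0244),('rb',(275,297),-.0056),('rb',(324,297),-.0056),('rt back',(272,530),.0244),('rt back',(327,530),.0244)]:
    print(n,Rt.T@(atz(ci,f(*u),p[2]+dz)-p))
for u in [(253,219),(368,219),(63,219),(179,219),(188,377),(86,375)]: print('mouth',u,atz(ci,f(*u),.06))
c=np.array([.5656,.0225]);x=np.array([.9593,-.2823]);y=np.array([.2823,.9593])
for sx,sy in [(-1,1),(-1,-1)]:
    q=c+sx*.042*x+sy*.0375*y; print([q+i*.034*x+j*.022*y for i,j in[(-1,-1),(-1,1),(1,1),(1,-1)]])
```

```text
bt [ 0.0313 -0.0214  0.0057]
bt [0.0319 0.0175 0.0057]
bb [ 0.0312 -0.0216  0.0257]
bb [0.0312 0.0185 0.0257]
rt [ 0.0267 -0.0092 -0.0243]
rt [ 0.0267  0.0044 -0.0243]
rb [ 0.0258 -0.0088  0.0057]
rb [0.0258 0.0048 0.0057]
rt back [-0.0275 -0.0091 -0.0245]
rt back [-0.0274  0.0051 -0.0245]
mouth (253, 219) [0.4968 0.0575 0.06  ]
mouth (368, 219) [0.5096 0.1004 0.06  ]
mouth (63, 219) [ 0.4753 -0.0142  0.06  ]
mouth (179, 219) [0.4885 0.0298 0.06  ]
mouth (188, 377) [0.554  0.0096 0.06  ]
mouth (86, 375) [ 0.5407 -0.0324  0.06  ]
[array([0.4971, 0.0588]), array([0.5095, 0.101 ]), array([0.5747, 0.0818]), array([0.5623, 0.0396])]
[array([ 0.4759, -0.0131]), array([0.4883, 0.0291]), array([0.5535, 0.0099]), array([ 0.5411, -0.0323])]
```

>>> servo_tool --series "0.0006 0.0047 0.02 0 0 0 1;0.0006 0.0047 0.043 0 0 0 1;0.0006 0.0047 0.05 0 0 0 1;0.0006 0.0047 0.055 0 0 0 1;0.0006 0.0047 0.058 0 0 0 1"

```text
clock: 11.7
position: [0.5371, 0.0728, 0.0821]
ee_rot: [0.002, 0.142, 0.99, -0.0]
contact_force: [-4.2, -3.1, 27.4]
width: 0.0124
gripper_force: 94.3
```

Run:
```python
from h import *
s=manip.get_state(); print(s['position'],s['width'],s['contact_force'],s['moment'])
```

```text
[0.53711313 0.07281395 0.08207385] 0.012375702555881947 [-4.23111898 -3.09656261 27.36115034] [-0.21881623  0.86173165 -0.16560135]
```

>>> servo_tool --series "0 0 -0.008 0 0 0 1;-0.0025 0.0005 -0.008 0 0 0 1;-0.0025 0.0005 -0.004 0 0 0 1;-0.0025 0.0005 0 0 0 0 1;-0.0025 0.0005 0 0 0 0 1"

```text
clock: 12.2
position: [0.5409, 0.0717, 0.0803]
ee_rot: [0.003, 0.143, 0.99, -0.0]
contact_force: [1.3, -3.3, 13.1]
width: 0.0123
gripper_force: 92.9
```

Run:
```python
from h import *
s=manip.get_state(); print(s['position'],s['width'],s['contact_force'],s['moment'])
```

```text
[0.54090929 0.07173186 0.08028418] 0.012250263587163036 [ 1.2792408  -3.25695486 13.07524684] [-0.43831445  0.51557112 -0.11086557]
```

>>> servo_tool --series "0 0 -0.006 0 0 0 1;-0.001 0.0015 -0.006 0 0 0 1;-0.001 0.0015 -0.002 0 0 0 1;-0.001 0.0015 0 0 0 0 1;-0.001 0.0015 0 0 0 0 1"

```text
clock: 12.7
position: [0.5401, 0.0719, 0.0801]
ee_rot: [0.0, 0.143, 0.99, -0.001]
contact_force: [-2.1, -6.7, 16.8]
width: 0.0127
gripper_force: 93.7
```

Run:
```python
from h import *
s=manip.get_state(); print(s['position'],s['width'],s['contact_force'],s['moment'])
im,ci=snap('wrist','w7.png'); np.savez('w7.npz',**ci)
cv2.imwrite('pics/w7c.png',cv2.resize(im[60:360,170:470,::-1],None,fx=2,fy=2,interpolation=cv2.INTER_CUBIC))
```

```text
[0.54013191 0.07194421 0.08005654] 0.01265323518272048 [-2.05037035 -6.72830909 16.80962593] [-0.8756372   1.32279734 -0.14434614]
```

View pics/w7c.png

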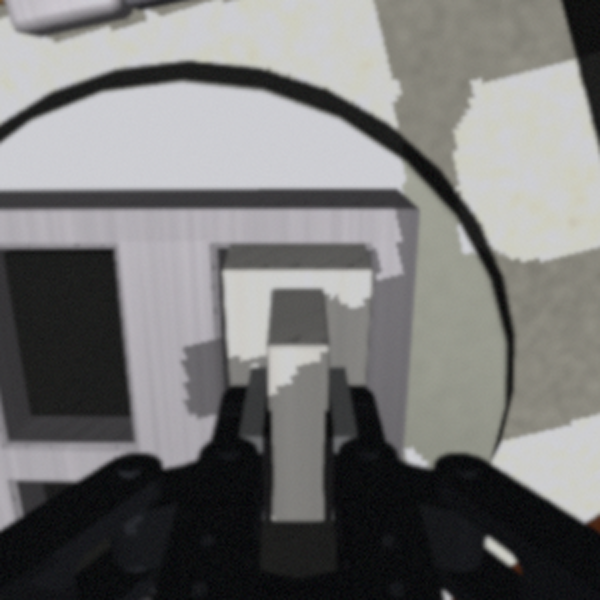

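Run:
```python
from h import *
np.set_printoptions(precision=4,suppress=True)
ci=load('w7.npz'); c=np.array([.5656,.0225]);x=np.array([.9593,-.2823]);y=np.array([.2823,.9593])
f=lambda x,y:(170+(x+.5)/2-.5,60+(y+.5)/2-.5)
def lap(u,z):
    q=atz(ci,f(*u),z)[:2]-c; return np.array([q@x+.042,q@y-.0375])*1000
for z in (.0725,.0745): print('base top (exp -32,+-20)',lap((223,270),z),lap((371,269),z))
for z in (.1025,.1045): print('rib top (exp -27,+-7; +27)',lap((269,343),z),lap((328,343),z),lap((272,521),z),lap((328,521),z))
print('mouth far edge exp -34',lap((212,246),.06),lap((380,246),.06),'right edge pt',lap((379,275),.06),'left', lap((219,300),.06))
print('plate top edge corners exp (-46,37.5)',lap((418,208),.06), lap((131,440),.06),'exp 34,-53')
```

```text
base top (exp -32,+-20) [-30.5211 -18.9063] [-30.8753  22.0315]
base top (exp -32,+-20) [-31.1159 -18.6264] [-31.4655  21.7672]
rib top (exp -27,+-7; +27) [-21.8634  -4.7743] [-21.8904   8.8604] [28.8375 -4.8099] [28.7956  9.8067]
rib top (exp -27,+-7; +27) [-22.7502  -4.6594] [-22.7767   8.749 ] [27.1088 -4.6944] [27.0676  9.6795]
mouth far edge exp -34 [-34.2061 -23.6245] [-34.2795  26.0619] right edge pt [-25.3129  26.167 ] left [-17.2575 -22.2618]
plate top edge corners exp (-46,37.5) [-45.6497  36.5973] [ 32.5799 -54.0389] exp 34,-53
```

The shoe's x position is fine, but it sits about 1.9 mm too far in +y and rests on that rim. I'll shift it back and try again.

>>> servo_tool --series "0 0 -0.004 0 0 0 1;0 -0.0020 -0.004 0 0 0 1;0 -0.0022 0 0 0 0 1;0 -0.0022 0.002 0 0 0 1;0 -0.0022 0.004 0 0 0 1"

```text
clock: 13.25
position: [0.5427, 0.0708, 0.0773]
ee_rot: [0.004, 0.143, 0.99, 0.0]
contact_force: [0.3, -2.8, 22.7]
width: 0.0117
gripper_force: 95.9
```

Run:
```python
from h import *
s=manip.get_state(); print(s['position'],s['width'],s['contact_force'],s['moment'])
```

```text
[0.54274377 0.07081088 0.07725581] 0.011741696101010961 [ 0.28531653 -2.77779073 22.72758249] [-0.25445502  1.0162836   0.07425315]
```

>>> servo_tool --series "0 0 -0.005 0 0 0 1;-0.0020 0 -0.005 0 0 0 1;-0.002 0 -0.003 0 0 0 1;-0.002 0 0 0 0 0 1;-0.002 0 0 0 0 0 1"

```text
clock: 13.75
position: [0.5429, 0.0706, 0.0766]
ee_rot: [0.002, 0.143, 0.99, 0.0]
contact_force: [-1.5, -0.8, 17.8]
width: 0.0123
gripper_force: 95.7
```

Run:
```python
from h import *
s=manip.get_state(); print(s['position'],s['width'],s['contact_force'],s['moment'])
```

```text
[0.54287343 0.07059445 0.07655911] 0.012270186625657247 [-1.50735831 -0.77258083 17.8020051 ] [ 0.09851377  0.9256982  -0.01050545]
```

The shoe has pivoted in the grip, with its -x end raised. I'll lift it clear and measure its pose.

>>> servo_tool --series "0 0 -0.02 0 0 0 1;0 0 -0.045 0 0 0 1;0 0 -0.045 0 0 0 1;0 0 -0.045 0 0 0 1;0 0 -0.045 0 0 0 1"

```text
clock: 14.25
position: [0.54, 0.0705, 0.1174]
ee_rot: [-0.002, 0.143, 0.99, -0.0]
contact_force: [-0.7, -0.1, -2.8]
width: 0.0125
gripper_force: 92.4
```

Run:
```python
from h import *
im,ci=snap('wrist','w8.png'); np.savez('w8.npz',**ci); s=manip.get_state(); np.savez('s8.npz',p=s['position'],q=s['ee_rot']); print(s['position'],s['ee_rot'],s['contact_force'])
cv2.imwrite('pics/w8c.png',cv2.resize(im[130:330,240:400,::-1],None,fx=3,fy=3,interpolation=cv2.INTER_CUBIC))
```

```text
[0.54007641 0.07044754 0.11739644] [-1.68546441e-03  1.43359532e-01  9.89669216e-01 -2.14526830e-04] [-0.45023576 -0.13620025 -1.53501805]
```

View pics/w8c.png

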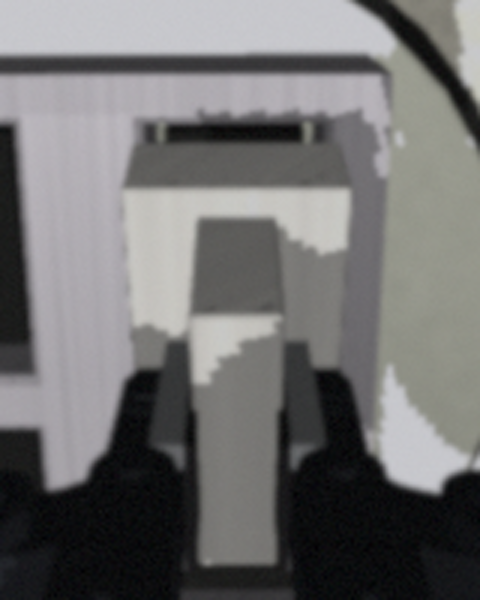

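```bash
cat > pnp.py <<'E'
from h import *
np.set_printoptions(precision=4,suppress=True)
def held(ci,p,q,pts,pocket,lapyaw=-16.4):
    """pts: (model xyz tool-like axes, px). Gives shoe pose & the tool correction to stand the shoe upright over pocket, x,y."""
    o=np.array([a for a,_ in pts],float); u=np.array([b for _,b in pts],float)
    ok,r,t=cv2.solvePnP(o,u,K(ci),np.array(ci['dist'],float),flags=cv2.SOLVEPNP_SQPNP)
    ok,r,t=cv2.solvePnP(o,u,K(ci),np.array(ci['dist'],float),r,t,True)
    e=cv2.projectPoints(o,r,t,K(ci),np.array(ci['dist'],float))[0][:,0]-u; print('px err',np.abs(e).max())
    Rc=q2R(ci['orientation']); Rs=Rc@cv2.Rodrigues(r)[0]; ts=Rc@t[:,0]+ci['eye']
    Rt=q2R(q); print('shoe org world',ts,'in tool',Rt.T@(ts-p),'rv in tool',R.from_matrix(Rt.T@Rs).as_rotvec(degrees=True))
    Rg=down(180+lapyaw); print('turn to right it (tool axes)',R.from_matrix(Rt.T@Rg@Rs.T@Rt).as_rotvec(degrees=True))
    return Rs,ts
h=.032;k=.027
MOD=dict(btl=(h,-.02,-.02),btr=(h,.02,-.02),bbl=(h,-.02,0),bbr=(h,.02,0),rtl=(k,-.007,-.05),rtr=(k,.007,-.05),rbl=(k,-.007,-.02),rbr=(k,.007,-.02),Rtl=(-k,-.007,-.05),Rtr=(-k,.007,-.05))
E
python3 - <<'E'
from pnp import *
d=np.load('s8.npz'); f=lambda x,y:(240+(x+.5)/3-.5,130+(y+.5)/3-.5)
P=dict(btl=(124,187),btr=(350,187),bbl=(137,143),bbr=(340,143),rtl=(190,313),rtr=(283,313),rbl=(199,217),rbr=(275,218),Rtl=(199,567),Rtr=(276,566))
held(load('w8.npz'),d['p'],d['q'],[(MOD[k_],f(*v)) for k_,v in P.items()],None)
print('plate corner exp (.5319,.1080) ->',atz(load('w8.npz'),f(390,75),.06))
c=np.array([.5656,.0225]);x=np.array([.9593,-.2823]);y=np.array([.2823,.9593]); print(c-.088*x+.075*y)
# check w6 too
d6=dict(btl=(229,278),btr=(371,276),bbl=(236,259),bbr=(366,259),rtl=(268,337),rtr=(328,337),rbl=(275,297),rbr=(324,297),Rtl=(272,530),Rtr=(327,530))
g=lambda x,y:(170+(x+.5)/2-.5,60+(y+.5)/2-.5)
held(load('w6.npz'),np.array([.535,.067,.135]),d['q'],[(MOD[k_],g(*v)) for k_,v in d6.items()],None)
E
```

```text
px err 0.9762357599653058
shoe org world [0.5304 0.0726 0.0933] in tool [ 0.0098 -0.0006  0.0242] rv in tool [-0.3437 10.1716 -0.2586]
turn to right it (tool axes) [  0.2841 -10.3594   0.1794]
plate corner exp (.5319,.1080) -> [0.5028 0.118  0.06  ]
[0.5024 0.1193]
px err 0.9985452893997433
shoe org world [0.5357 0.0654 0.1089] in tool [-0.0012 -0.0013  0.0261] rv in tool [-1.0362 -0.7099 -0.4083]
turn to right it (tool axes) [0.9842 0.5217 0.325 ]
```

```bash
cat >> pnp.py <<'E'
def place(p,q,Rs,ts,xyz,lapyaw=-16.4):
    "shift/turn (tool axes) that puts the shoe upright at xyz"
    Rt=q2R(q); Rts=Rt.T@Rs; tt=Rt.T@(ts-p); Rg=down(180+lapyaw); Rn=Rg@Rts.T; pn=np.array(xyz)-Rn@tt
    print('MOVE',np.round(Rt.T@(pn-p),4),np.round(R.from_matrix(Rt.T@Rn).as_rotvec(degrees=True),2),'world down in new tool axes',np.round(Rn.T@[0,0,-1],3),' lap x',np.round(Rn.T@[.9593,-.2823,0],3),'tip z',pn[2])
E
python3 - <<'E'
from pnp import *
g=lambda x,y:(170+(x+.5)/2-.5,60+(y+.5)/2-.5)
P=dict(btl=(223,270),btr=(371,269),rtl=(269,343),rtr=(328,343),rbl=(276,290),rbr=(324,290),Rtl=(272,521),Rtr=(328,521))
d=np.load('s8.npz')
held(load('w7.npz'),np.array([.5401,.0719,.080]),d['q'],[(MOD[k_],g(*v)) for k_,v in P.items()],None)
f=lambda x,y:(240+(x+.5)/3-.5,130+(y+.5)/3-.5)
P=dict(btl=(124,187),btr=(350,187),bbl=(137,143),bbr=(340,143),rtl=(190,313),rtr=(283,313),rbl=(199,217),rbr=(275,218),Rtl=(199,567),Rtr=(276,566))
Rs,ts=held(load('w8.npz'),d['p'],d['q'],[(MOD[k_],f(*v)) for k_,v in P.items()],None)
place(d['p'],d['q'],Rs,ts,(.5368,.0691,.085))
E
```

```text
px err 1.5679611257897932
shoe org world [0.5352 0.0729 0.0536] in tool [ 0.0049 -0.0005  0.0264] rv in tool [-0.0085  5.3272 -0.5935]
turn to right it (tool axes) [-0.0482 -5.5146  0.5114]
px err 0.9762357599653058
shoe org world [0.5304 0.0726 0.0933] in tool [ 0.0098 -0.0006  0.0242] rv in tool [-0.3437 10.1716 -0.2586]
turn to right it (tool axes) [  0.2841 -10.3594   0.1794]
MOVE [-0.0027 -0.0015  0.0069] [  0.28 -10.36   0.18] world down in new tool axes [0.177 0.006 0.984]  lap x [-0.984  0.005  0.177] tip z 0.11050927494457072
```

>>> servo_tool --series "-0.0027 -0.0015 0.007 0.28 -10.4 0.2 1;-0.0027 -0.0015 0.007 0.28 -10.4 0.2 1;-0.0027 -0.0015 0.007 0.28 -10.4 0.2 1;-0.0027 -0.0015 0.0255 0.28 -10.4 0.2 1;-0.0027 -0.0015 0.0255 0.28 -10.4 0.2 1" --squeeze 118

```text
clock: 14.8
position: [0.5423, 0.068, 0.0916]
ee_rot: [0.087, 0.145, 0.986, -0.016]
contact_force: [0.6, 0.6, -2.1]
width: 0.0122
gripper_force: 117.9
```

Run:
```python
from h import *
im,ci=snap('wrist','w9.png'); np.savez('w9.npz',**ci); s=manip.get_state(); np.savez('s9.npz',p=s['position'],q=s['ee_rot']); print(s['position'],s['ee_rot'],s['contact_force'])
cv2.imwrite('pics/w9c.png',cv2.resize(im[130:330,240:400,::-1],None,fx=3,fy=3,interpolation=cv2.INTER_CUBIC))
```

```text
[0.54301149 0.06800984 0.09245937] [ 0.08764699  0.14460022  0.98547602 -0.01567759] [ 0.04492877 -0.07780019 -0.98910881]
```

View pics/w9c.png

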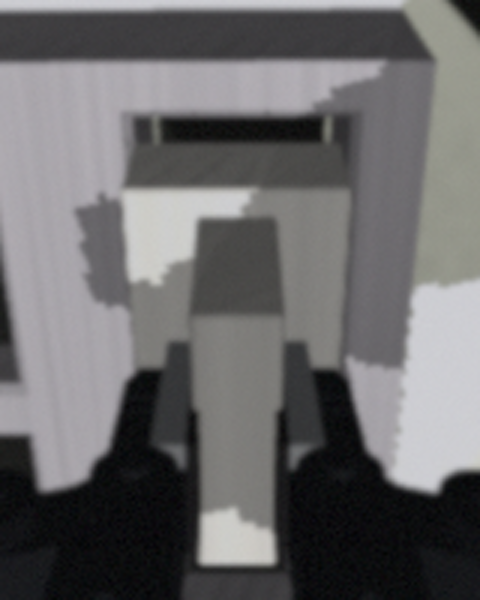

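Run:
```python
from pnp import *
d=np.load('s9.npz'); ci=load('w9.npz')
f=lambda x,y:(240+(x+.5)/3-.5,130+(y+.5)/3-.5)
P=dict(btl=(124,187),btr=(350,187),bbl=(137,143),bbr=(340,143),rtl=(190,313),rtr=(283,313),rbl=(199,217),rbr=(275,218),Rtl=(199,567),Rtr=(276,566))
Rs,ts=held(ci,d['p'],d['q'],[(MOD[k_],f(*v)) for k_,v in P.items()],None)
for z in(.06,.065,.07): 
    A=[atz(ci,f(*u),z) for u in [(123,115),(358,113),(433,60)]]; print(z,A,np.linalg.norm(A[0]-A[1]))
c=np.array([.5656,.0225]);x=np.array([.9593,-.2823]);y=np.array([.2823,.9593])
q=c-.042*x+.0375*y; M=[np.r_[q+i*.034*x+j*.022*y,.06] for i,j in[(-1,-1),(-1,1),(1,1),(1,-1)]]+[np.r_[c-.088*x+.075*y,.06]]
uv=proj(ci,np.array(M)); print('model mouth+corner in crop',(uv-[240,130]+.5)*3-.5)
print('shoe px model', (proj(ci,np.array([ts+Rs@np.array(MOD[k_]) for k_ in ('btl','btr','bbl','bbr')]))-[240,130]+.5)*3-.5)
```

```text
px err 0.9762357599653058
shoe org world [0.537  0.0688 0.066 ] in tool [ 0.0106 -0.0008  0.025 ] rv in tool [-0.3335 10.2612 -0.2624]
turn to right it (tool axes) [-0.0155 -0.0505 -0.0304]
0.06 [array([0.4963, 0.057 , 0.06  ]), array([0.5091, 0.1019, 0.06  ]), array([0.5026, 0.1182, 0.06  ])] 0.04662160754129489
0.065 [array([0.4946, 0.0583, 0.065 ]), array([0.507 , 0.1017, 0.065 ]), array([0.5007, 0.1175, 0.065 ])] 0.04514982262986552
0.07 [array([0.493 , 0.0596, 0.07  ]), array([0.505 , 0.1016, 0.07  ]), array([0.4989, 0.1169, 0.07  ])] 0.043678037718436195
model mouth+corner in crop [[132.7778 116.1851]
 [354.3405 115.8531]
 [336.6461 385.8499]
 [150.6747 385.7438]
 [438.5429  57.4308]]
shoe px model [[122.0833 189.9287]
 [352.7217 189.8173]
 [134.9578 144.283 ]
 [340.9551 144.1093]]
```

>>> servo_tool --series "-0.0005 0.0003 0.002 0 0 0 1;0 0.0003 0.005 0 0 0 1;0.0005 0.0003 0.007 0 0 0 1;0.0011 0.0003 0.010 0 0 0 1;0.0011 0.0003 0.010 0 0 0 1"

```text
clock: 15.35
position: [0.5439, 0.0682, 0.0833]
ee_rot: [0.089, 0.144, 0.985, -0.016]
contact_force: [-0.6, 0.2, -2.8]
width: 0.0117
gripper_force: 117.9
```

Run:
```python
from h import *
s=manip.get_state(); print(s['position'],s['width'],s['contact_force'],s['moment'])
```

```text
[0.54389462 0.06819606 0.08325685] 0.011685270883097683 [-0.58272757  0.17553145 -2.83122599] [-0.05600188  0.13949684 -0.01443953]
```

Free at 3 mm below the mouth. I'll continue down.

>>> servo_tool --series "0.0005 0 0.003 0 0 0 1;0.0009 0 0.005 0 0 0 1;0.0012 0 0.007 0 0 0 1;0.0014 0 0.008 0 0 0 1;0.0014 0 0.008 0 0 0 1"

```text
clock: 15.85
position: [0.5441, 0.0681, 0.0753]
ee_rot: [0.089, 0.144, 0.985, -0.015]
contact_force: [-0.3, -1.0, -1.8]
width: 0.0121
gripper_force: 117.9
```

Run:
```python
from h import *
s=manip.get_state(); print(s['position'],s['width'],s['contact_force'],s['moment'])
```

```text
[0.54414062 0.06813826 0.07531843] 0.012144890789479727 [-0.27958201 -0.95054667 -1.7972859 ] [0.03691069 0.1153682  0.02061958]
```

>>> servo_tool --series "0.0007 0 0.004 0 0 0 1;0.001 0 0.006 0 0 0 1;0.0013 0 0.0075 0 0 0 1;0.0016 0 0.009 0 0 0 1;0.0018 0 0.010 0 0 0 1"

```text
clock: 16.35
position: [0.5445, 0.0682, 0.0658]
ee_rot: [0.09, 0.144, 0.985, -0.015]
contact_force: [-2.4, 1.5, 5.5]
width: 0.0118
gripper_force: 119.0
```

Run:
```python
from h import *
s=manip.get_state(); print(s['position'],s['width'],s['contact_force'],s['moment'])
```

```text
[0.54452922 0.06819561 0.06577043] 0.011787539452302062 [-2.39685093  1.47055345  5.48836936] [0.11700883 0.22877846 0.00169492]
```

>>> servo_tool --series "0 0 0 0 0 0 0.5;0 0 0 0 0 0 0.4;0 0 0 0 0 0 0.4;0 0 0 0 0 0 0.4;-0.0035 0 -0.02 0 0 0 0.4"

```text
clock: 16.85
position: [0.5418, 0.0681, 0.0833]
ee_rot: [0.086, 0.144, 0.986, -0.016]
contact_force: [0.4, 0.2, -0.4]
width: 0.0515
gripper_force: 0.0
```

>>> servo_tool --series "-0.006 0 -0.034 0 0 0 0.4;-0.006 0 -0.034 0 0 0 1;-0.006 0 -0.034 0 10.4 0 1;-0.006 0 -0.034 0 10.4 0 1;-0.006 0 -0.034 0 10.4 0 1"

```text
clock: 17.35
position: [0.5454, 0.0679, 0.1195]
ee_rot: [-0.0, 0.146, 0.989, -0.002]
contact_force: [-0.5, -0.2, -0.3]
width: 0.0003
gripper_force: 0.0
```

Run:
```python
from h import *
s=manip.get_state(); print(s['ee_rot'],s['contact_force'],s['width'])
plan((.5366,.0695,.105,163.6),(.5366,.0695,.092,163.6))
```

```text
[-2.53862112e-04  1.45856498e-01  9.89302980e-01 -2.33037849e-03] [-0.50458647 -0.16963061 -0.26296876] 0.0003493134889245608
t 17.35 pos [0.5454 0.0679 0.1195] w 0.0003
  0.0089 -0.0009 0.0145  -0.3 0.0 -0.4  rows 0.4
  -0.0000 -0.0000 0.0130  0.0 -0.0 0.0  rows 0.3
```

>>> servo_tool --series "0.009 0 0.0145 0 0 0 1;0.009 0 0.022 0 0 0 1;0.009 0 0.026 0 0 0 1;0.009 0 0.029 0 0 0 1;0.009 0 0.031 0 0 0 1"

```text
clock: 17.85
position: [0.5354, 0.071, 0.0899]
ee_rot: [-0.0, 0.145, 0.989, -0.002]
contact_force: [-3.8, -0.0, 16.8]
width: -0.0
gripper_force: 7.8
```

>>> servo_tool --series "0 0 0.001 0 0 0 1;0 0 0.002 0 0 0 1;0 0 0.003 0 0 0 1"

```text
clock: 18.15
position: [0.5357, 0.071, 0.0898]
ee_rot: [0.001, 0.145, 0.989, -0.002]
contact_force: [-7.2, -0.2, 26.3]
width: 0.0002
gripper_force: 13.7
```

Shoe A is home: rib top 0.0898 m with 26 N on it. Next I'll check that shoe B hasn't moved.

Run:
```python
from h import *
np.set_printoptions(precision=4,suppress=True)
im,ci=snap('scene','s10.png'); im2,b=snap('side','d10.png')
def tm(old,new,x0,y0,x1,y1,m=12):
    r=cv2.matchTemplate(new[y0-m:y1+m,x0-m:x1+m],old[y0:y1,x0:x1],cv2.TM_CCOEFF_NORMED); _,v,_,l=cv2.minMaxLoc(r); return v,(l[0]-m,l[1]-m)
o=cv2.imread('pics/scene0.png');n=im[:,:,::-1].copy()
print('scene B',tm(o,n,382,255,410,285)); 
o2=cv2.imread('pics/side0.png');n2=im2[:,:,::-1].copy()
print('side B',tm(o2,n2,240,268,270,296))
print('sink rim', [atz(ci,(425,297),z) for z in (.03,.1)],[atz(b,(225,300),z) for z in (.03,.1)])
plan((.5366,.0695,.16,163.6),(.5504,.3987,.16,195),(.5504,.3987,.03,195),v=.045)
```

```text
scene B (0.5524934530258179, (12, -6))
side B (0.5046023726463318, (11, -12))
sink rim [array([0.5646, 0.5316, 0.03  ]), array([0.6048, 0.5398, 0.1   ])] [array([0.5649, 0.523 , 0.03  ]), array([0.5296, 0.539 , 0.1   ])]
t 18.25 pos [0.5356 0.071  0.0898] w 0.0003
  -0.0016 -0.0014 -0.0701  -0.2 0.1 -0.3  rows 1.6
  0.0399 0.1599 0.0000  0.0 -0.0 -15.7  rows 3.7
  -0.0049 0.1647 -0.0000  0.0 -0.0 -15.7  rows 3.7
  0.0000 -0.0000 0.1300  -0.0 0.0 0.0  rows 2.9
```

Run:
```python
from h import *
plan((.5356,.071,.16,163.5),(.48,.36,.22,187),v=.045)
```

```text
t 18.25 pos [0.5356 0.071  0.0898] w 0.0003
  -0.0002 -0.0003 -0.0702  -0.2 0.1 -0.2  rows 1.6
  0.0677 0.1307 -0.0300  0.0 0.0 -11.7  rows 3.3
  0.0397 0.1417 -0.0300  0.0 0.0 -11.7  rows 3.3
```

>>> servo_tool --series "0 0 -0.04 0 0 0 1;0 0 -0.07 0 0 0 1;0 0 -0.07 0 0 0 1"

```text
clock: 18.55
position: [0.5391, 0.0713, 0.1611]
ee_rot: [0.005, 0.145, 0.989, -0.001]
contact_force: [0.2, -0.1, -0.2]
width: 0.0002
gripper_force: 0.0
```

>>> servo_tool --series "0.068 0.131 -0.03 0 0 -11.8 0;0.068 0.131 -0.03 0 0 -11.8 0;0.068 0.131 -0.03 0 0 -11.8 0;0.068 0.131 -0.03 0 0 -11.8 0"

```text
clock: 18.95
position: [0.5073, 0.2219, 0.1865]
ee_rot: [0.0, 0.04, 0.999, -0.0]
contact_force: [0.1, -1.3, -0.3]
width: 0.0581
gripper_force: 0.0
```

>>> servo_tool --series "0.040 0.142 -0.03 0 0 -11.8 0;0.040 0.142 -0.03 0 0 -11.8 0;0.040 0.142 -0.03 0 0 -11.8 0;0.040 0.142 -0.03 0 0 -11.8 0;0.040 0.142 -0.03 0 0 -11.8 0"

```text
clock: 19.45
position: [0.4801, 0.3616, 0.2142]
ee_rot: [-0.001, -0.061, 0.998, -0.003]
contact_force: [-0.6, 0.0, -0.0]
width: 0.0855
gripper_force: 0.0
```

Run:
```python
from h import *
np.set_printoptions(precision=4,suppress=True)
im,ci=snap('wrist','w11.png'); np.savez('w11.npz',**ci); print(manip.get_state()['position'],manip.get_state()['ee_rot'])
# expected shoe B corners (yaw 15) in px
def shoe(x,y,yaw,z0=.003):
    c,s=np.cos(np.radians(yaw)),np.sin(np.radians(yaw)); Rm=np.array([[c,-s,0],[s,c,0],[0,0,1]])
    return np.array([np.array([x,y,z0])+Rm@np.array(v) for v in [(-.027,-.007,.05),(-.027,.007,.05),(.027,.007,.05),(.027,-.007,.05)]])
print('exp rib top B',proj(ci,shoe(.5456,.4168,15)))
g=cv2.cvtColor(im,cv2.COLOR_RGB2GRAY)
# mat region mask, bright blobs
C=np.array([.501,.327]);x=np.array([.9932,.1167]);y=np.array([-.1167,.9932])
poly=proj(ci,np.array([np.r_[C+i*.105*x+j*.125*y,.003] for i,j in[(-1,-1),(1,-1),(1,1),(-1,1)]])); print('mat',poly)
m=np.zeros(g.shape,np.uint8); cv2.fillPoly(m,[poly.astype(np.int32)],255)
n,l,st,ce=cv2.connectedComponentsWithStats(((g>80)&(m>0)).astype(np.uint8)); print([ (st[i].tolist(),ce[i]) for i in range(1,n) if st[i][4]>60])
```

```text
[0.4802 0.3605 0.214 ] [-0.0013 -0.0604  0.9982 -0.0031]
exp rib top B [[351.5688 224.2819]
 [363.628  222.7522]
 [367.482  263.6207]
 [356.0189 265.0153]]
mat [[186.3773 103.0304]
 [205.8976 259.0024]
 [382.1922 260.9438]
 [395.344  103.7917]]
[([186, 103, 210, 158, 2345], array([358.0588, 178.1023])), ([208, 164, 37, 50, 1381], array([225.2795, 188.3461]))]
```

Run:
```python
import cv2,numpy as np
a=cv2.imread('pics/w11.png');b=cv2.imread('pics/w1.png')
r=lambda i,s:cv2.resize(i,None,fx=s,fy=s,interpolation=cv2.INTER_CUBIC)
o=np.zeros((560,800,3),np.uint8); o[:,:480]=r(a[150:290,300:420],4); o[:280,480:]=r(b[160:300,0:160],2); o[290:490,480:]=cv2.resize(a,(320,200),interpolation=cv2.INTER_AREA)
cv2.imwrite('pics/v11.png',o)
```

```text
(no output)
```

View pics/v11.png

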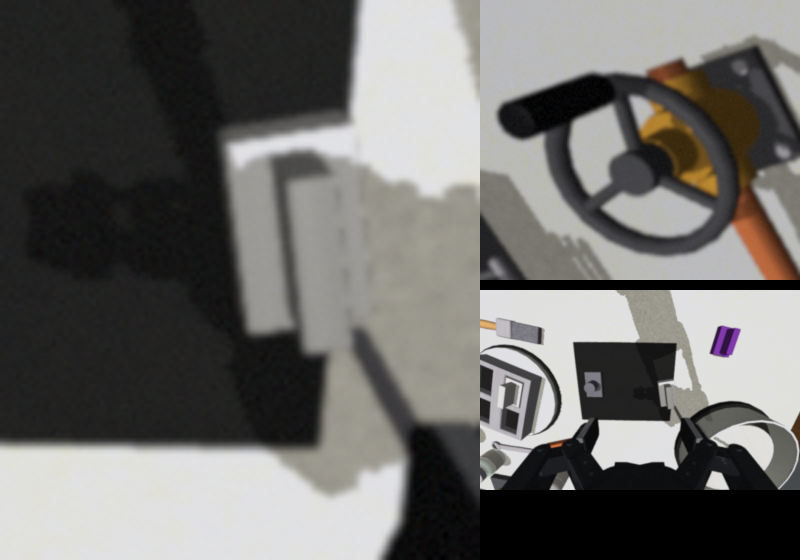

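Run:
```python
from h import *
np.set_printoptions(precision=4,suppress=True)
ci=load('w11.npz'); w1=load('w1.npz'); f=lambda x,y:(300+(x+.5)/4-.5,150+(y+.5)/4-.5)
P=np.array([atz(ci,f(*u),.053) for u in [(288,180),(337,172),(353,348),(303,356)]]); d=P[3]-P[0]+P[2]-P[1];e=P[1]-P[0]+P[2]-P[3]
print('B',P.mean(0),np.linalg.norm(d)/2,np.linalg.norm(e)/2,np.degrees(np.arctan2(d[1],d[0])),np.degrees(np.arctan2(e[1],e[0]))-90)
Q=np.array([atz(ci,f(*u),.023) for u in [(226,143),(355,122),(247,335)]]); print('base',Q, 'ctr from diag',(Q[1]+Q[2])/2,np.linalg.norm(Q[1]-Q[0]),np.linalg.norm(Q[2]-Q[0]))
print('crank top',atz(w1,(18.6,219.3),.174),'base',atz(w1,(60,203.5),.116),'hub',atz(w1,(77.7,245.5),.112),atz(w1,(77.7,245.5),.104))
```

```text
B [0.5074 0.4336 0.053 ] 0.05445205746605829 0.01429443058684905 15.639137251592777 17.044542216590315
base [[0.4821 0.4055 0.023 ]
 [0.4707 0.4432 0.023 ]
 [0.544  0.4226 0.023 ]] ctr from diag [0.5073 0.4329 0.023 ] 0.03938801953768884 0.0642309291039919
crank top [ 0.4506 -0.2817  0.174 ] base [ 0.4507 -0.2848  0.116 ] hub [ 0.5099 -0.299   0.112 ] [ 0.5115 -0.3077  0.104 ]
```

Run:
```python
from h import *
print(proj(load('w11.npz'),[(.548,.466,.149),(.599,.589,.153)]))
plan((.4978,.4305,.20,196.3),(.4978,.4305,.0285,196.3),v=.045)
```

```text
[[428.29901336 301.68974009]
 [536.99128684 358.25804079]]
t 19.5 pos [0.4802 0.3605 0.214 ] w 0.0853
  -0.0260 0.0675 0.0135  -0.3 -0.2 -9.4  rows 1.6
  0.0000 -0.0000 0.1715  0.0 0.0 0.0  rows 3.8
```

>>> servo_tool --series "-0.026 0.0675 0.0135 0 0 -9.4 0;-0.026 0.0675 0.0135 0 0 -9.4 0;-0.026 0.0675 0.0135 0 0 -9.4 0;-0.026 0.0675 0.0135 0 0 -9.4 0"

```text
clock: 19.9
position: [0.4983, 0.4294, 0.2001]
ee_rot: [-0.002, -0.141, 0.99, -0.003]
contact_force: [-0.0, 0.3, -0.1]
width: 0.0851
gripper_force: 0.0
```

>>> servo_tool --series "0 0 0.04 0 0 0 0;0 0 0.08 0 0 0 0;0 0 0.08 0 0 0 0;0 0 0.08 0 0 0 0"

```text
clock: 20.3
position: [0.4981, 0.4295, 0.1215]
ee_rot: [-0.001, -0.141, 0.99, -0.003]
contact_force: [-0.1, 0.2, -0.1]
width: 0.0852
gripper_force: 0.0
```

Run:
```python
from h import *
np.set_printoptions(precision=4,suppress=True)
s=manip.get_state(); print(s['contact_force'])
plan((.4978,.4305,.0285,196.3),v=.045)
```

```text
[-0.0965  0.219  -0.0766]
t 20.3 pos [0.4981 0.4295 0.1215] w 0.0852
  -0.0003 0.0015 0.0930  -0.3 -0.2 -0.1  rows 2.1
```

>>> servo_tool --series "0 0.001 0.03 0 0 0 0;0 0.001 0.055 0 0 0 0;0 0.001 0.075 0 0 0 0;0 0.001 0.09 0 0 0 0;0 0.001 0.093 0 0 0 0"

```text
clock: 20.8
position: [0.4983, 0.4315, 0.0292]
ee_rot: [-0.0, -0.141, 0.99, -0.002]
contact_force: [-0.4, -0.6, -0.4]
width: 0.0855
gripper_force: 0.0
```

>>> servo_tool --series "0 0 0 0 0 0 1;0 0 0 0 0 0 1;0 0 0 0 0 0 1;0 0 0 0 0 0 1;0 0 0 0 0 0 1"

```text
clock: 21.3
position: [0.4978, 0.4317, 0.0289]
ee_rot: [-0.0, -0.142, 0.99, -0.002]
contact_force: [-1.4, -3.9, 20.5]
width: 0.0131
gripper_force: 63.7
```

>>> servo_tool --series "0 0 0 0 0 0 1;0 0 0 0 0 0 1;0 0 0 0 0 0 1;0 0 0 0 0 0 1"

```text
clock: 21.7
position: [0.4978, 0.4318, 0.0291]
ee_rot: [-0.0, -0.142, 0.99, -0.002]
contact_force: [-0.5, -0.3, 4.6]
width: 0.0118
gripper_force: 115.9
```

Run:
```python
from h import *
np.set_printoptions(precision=4,suppress=True)
s=manip.get_state(); print(s['position'],s['contact_force'],s['width'],s['gripper_force'])
```

```text
[0.4978 0.4318 0.0291] [-0.4975 -0.281   4.6139] 0.011789641656055155 115.91611862182617
```

>>> servo_tool --series "0 0 -0.01 0 0 0 1;0 0 -0.04 0 0 0 1;0 0 -0.08 0 0 0 1;0 0 -0.115 0 0 0 1;0 0 -0.115 0 0 0 1"

```text
clock: 22.2
position: [0.5005, 0.4344, 0.1492]
ee_rot: [0.004, -0.142, 0.99, 0.001]
contact_force: [1.0, -0.0, -1.8]
width: 0.0117
gripper_force: 115.4
```

Run:
```python
from h import *
np.set_printoptions(precision=4,suppress=True)
s=manip.get_state(); print(s['position'],s['contact_force'],s['width'],s['gripper_force'])
plan((.6083,.0484,.145,163.6),v=.045)
```

```text
[0.5005 0.4344 0.1492] [ 0.955  -0.0472 -1.7826] 0.011704802580549989 115.41985273361206
t 22.2 pos [0.5005 0.4344 0.1492] w 0.0117
  0.0025 -0.2003 0.0021  0.1 0.2 16.3  rows 4.5
  -0.0540 -0.1929 0.0022  0.1 0.2 16.3  rows 4.5
```

>>> servo_tool --series "0.0025 -0.200 0.002 0 0 16.3 1;0.0025 -0.200 0.002 0 0 16.3 1;0.0025 -0.200 0.002 0 0 16.3 1;0.0025 -0.200 0.002 0 0 16.3 1;0.0025 -0.200 0.002 0 0 16.3 1"

```text
clock: 22.7
position: [0.5522, 0.2331, 0.1408]
ee_rot: [-0.001, 0.003, 1.0, -0.004]
contact_force: [0.0, 0.9, -2.6]
width: 0.012
gripper_force: 115.9
```

>>> servo_tool --series "-0.054 -0.193 0.002 0 0 16.3 1;-0.054 -0.193 0.002 0 0 16.3 1;-0.054 -0.193 0.002 0 0 16.3 1;-0.054 -0.193 0.002 0 0 16.3 1;-0.054 -0.193 0.002 0 0 16.3 1"

```text
clock: 23.2
position: [0.6069, 0.0407, 0.1397]
ee_rot: [0.0, 0.145, 0.989, -0.004]
contact_force: [1.2, 0.1, -0.8]
width: 0.0118
gripper_force: 116.1
```

>>> servo_tool --series "0 0 0.03 0 0 0 1;0 0 0.03 0 0 0 1;0 0 0.03 0 0 0 1"

```text
clock: 23.5
position: [0.6041, 0.0473, 0.1098]
ee_rot: [-0.002, 0.141, 0.99, -0.002]
contact_force: [-0.4, 0.1, -0.7]
width: 0.012
gripper_force: 116.2
```

```bash
cat > fit.py <<'E'
from pnp import *
from scipy.optimize import least_squares
# model edges of the held shoe (tool-like axes) fitted to image gradients, starting at a guess
E_=[('btl','btr'),('bbl','bbr'),('bbl','btl'),('bbr','btr'),('rtl','rtr'),('rbl','rbr'),('rbl','rtl'),('rbr','rtr'),('Rtl','Rtr')]
def fit(ci,im,p,q,org_in_tool,half=5):
    g=cv2.GaussianBlur(cv2.cvtColor(im,cv2.COLOR_RGB2GRAY).astype(np.float32),(0,0),.8)
    Rt=q2R(q); x=np.zeros(6); used=None
    pts=[]
    for a,b in E_:
        A,B=np.array(MOD[a]),np.array(MOD[b])
        for t in np.linspace(.12,.88,9): pts.append((A+(B-A)*t,B-A))
    M=np.array([m for m,_ in pts]); D=np.array([d for _,d in pts])
    def W(x,m): return p+Rt@(np.array(org_in_tool)+x[:3]+R.from_rotvec(x[3:]).apply(m).T.T).T if False else p+(np.array(org_in_tool)+x[:3]+R.from_rotvec(x[3:]).apply(m))@Rt.T
    for it in range(12):
        h_=half if it<5 else 3
        u=proj(ci,W(x,M)); v=proj(ci,W(x,M+D*.02)); t=v-u; t/=np.linalg.norm(t,axis=1)[:,None]; n=np.c_[-t[:,1],t[:,0]]
        s=np.arange(-h_,h_+.01,.25); S=u[:,None]+n[:,None]*s[None,:,None]
        G=cv2.remap(g,S[...,0].astype(np.float32),S[...,1].astype(np.float32),cv2.INTER_LINEAR); dG=np.abs(np.gradient(G,axis=1))
        k_=dG.argmax(1); mag=dG.max(1); off=s[k_]; ok=(mag>1.2)&(np.abs(off)<h_-.3)
        tgt=u+n*off[:,None]
        f=lambda z: np.r_[(((proj(ci,W(z,M))-tgt)*n).sum(1))[ok], z[:3]*20, z[3:]*6]
        x=least_squares(f,x,loss='soft_l1',f_scale=.5).x
    r=f(x)[:ok.sum()]; print('fit n',ok.sum(),'med|r| px',np.median(np.abs(r)))
    org=np.array(org_in_tool)+x[:3]; ts=p+Rt@org; Rs=Rt@R.from_rotvec(x[3:]).as_matrix()
    print('org in tool',org,'rv',np.degrees(x[3:]),'world',ts)
    return Rs,ts
E
python3 - <<'E'
from fit import *
# validate on w9 (PnP gave org .0106 -.0008 .0250, rv -.3 10.3 -.3; world .537 .0688 .066) and w6
d=np.load('s9.npz'); im=cv2.imread('pics/w6.png')[:,:,::-1]
d8=np.load('s8.npz'); fit(load('w6.npz'),im,np.array([.535,.067,.135]),d8['q'],(0,0,.0256))
im,ci=snap('wrist','w12.png'); np.savez('w12.npz',**ci); s=manip.get_state(); np.savez('s12.npz',p=s['position'],q=s['ee_rot'])
print(s['position'],s['ee_rot'],s['contact_force'],s['width'])
Rs,ts=fit(ci,im,s['position'],s['ee_rot'],(-.010,0,.0262))
place(s['position'],s['ee_rot'],Rs,ts,(.6179,.0456,.064))
E
```

```text
fit n 80 med|r| px 0.26029013851890237
org in tool [ 0.0002 -0.0008  0.0231] rv [-1.7304 -0.8787 -0.932 ] world [0.5345 0.0663 0.1119]
[0.6051 0.0474 0.1108] [-0.0007  0.1413  0.99   -0.0022] [ 0.6937  0.5331 -1.8399] 0.011525654903462376
fit n 76 med|r| px 0.4689709732147249
org in tool [-0.0075  0.0012  0.0196] rv [-2.4204 -1.4067 -1.9429] world [0.6126 0.0463 0.0911]
MOVE [-0.0057  0.0019  0.0269] [2.16 1.37 2.09] world down in new tool axes [-0.024  0.043  0.999]  lap x [-0.999  0.033 -0.025] tip z 0.08382480125519275
```

```bash
sed -i 's/z\[:3\]\*20, z\[3:\]\*6\]/z[:2]*20, z[2]*3000, z[3]*400, z[4]*6, z[5]*400]/' fit.py
python3 - <<'E'
from fit import *
d8=np.load('s8.npz'); im=cv2.imread('pics/w6.png')[:,:,::-1]
fit(load('w6.npz'),im,np.array([.535,.067,.135]),d8['q'],(0,0,.0256))
ci=load('w12.npz'); d=np.load('s12.npz'); im=cv2.imread('pics/w12.png')[:,:,::-1].copy()
for x0 in(-.010,-.007,-.012):
    Rs,ts=fit(ci,im,d['p'],d['q'],(x0,0,.0262))
place(d['p'],d['q'],Rs,ts,(.6179,.0456,.064))
# plate check: model corners vs image gradient: print predicted mouth px
c=np.array([.5656,.0225]);x=np.array([.9593,-.2823]);y=np.array([.2823,.9593]); q=c+.042*x+.0375*y
print(proj(ci,np.array([np.r_[q+i*.034*x+j*.022*y,.06] for i,j in[(-1,-1),(-1,1),(1,1),(1,-1)]])))
for k_ in ('btl','btr','bbl','bbr'): print(k_,proj(ci,ts+Rs@np.array(MOD[k_])))
g=cv2.cvtColor(im,cv2.COLOR_RGB2GRAY)
r=int(proj(ci,np.r_[q-.033*x,.06])[0,1]); print('row',r,g[r+2,260:390].tolist())
col=int(proj(ci,np.r_[q-.034*x,.06])[0,0]); print('col',col-15,g[130:240,col-15].tolist())
E
```

```text
fit n 78 med|r| px 0.41698057036353336
org in tool [ 0.     -0.0018  0.0236] rv [-0.3609 -0.8876 -0.0044] world [0.5344 0.0652 0.1114]
fit n 68 med|r| px 0.3758495682405071
org in tool [-0.0099 -0.0011  0.0285] rv [-0.0444  0.6508 -0.0066] world [0.6143 0.0434 0.0822]
fit n 68 med|r| px 0.3219560999991312
org in tool [-0.01   -0.0011  0.0285] rv [-0.0426  0.537  -0.0077] world [0.6143 0.0434 0.0823]
fit n 75 med|r| px 0.39330497792401575
org in tool [-0.0079 -0.0003  0.0204] rv [-0.747  -1.4376 -0.0185] world [0.6126 0.0448 0.0904]
MOVE [-0.0054  0.0026  0.0262] [0.49 1.4  0.17] world down in new tool axes [-0.025  0.013  1.   ]  lap x [-1.     0.    -0.025] tip z 0.08454603411800468
[[293.3464 194.3974]
 [355.436  194.7201]
 [351.5295 277.939 ]
 [295.4712 277.6173]]
btl [[283.036  217.0696]]
btr [[357.0373 217.4794]]
bbl [[287.4311 206.1345]]
bbr [[353.2216 206.4676]]
row 195 [167, 168, 169, 173, 174, 173, 172, 173, 174, 173, 174, 174, 174, 172, 171, 171, 174, 176, 176, 174, 173, 170, 170, 171, 171, 172, 171, 171, 170, 162, 145, 132, 118, 95, 67, 57, 64, 92, 122, 122, 89, 48, 31, 26
[... 203 characters left out ...]
60, 70, 80, 87, 101, 105, 109, 109, 107, 109, 108, 108, 106, 107, 107, 108, 107, 110, 108, 107, 108, 110, 119, 133, 138, 140, 140, 141, 140, 140, 141, 141, 142, 143, 142, 142]
col 309 [196, 197, 199, 196, 197, 197, 197, 196, 197, 198, 197, 198, 197, 198, 196, 197, 197, 198, 195, 196, 196, 197, 197, 197, 197, 196, 197, 197, 197, 198, 197, 197, 197, 196, 197, 197, 196, 197, 197, 197, 195, 181, 152, 127, 128, 140, 154, 164, 170, 169, 168, 168, 167, 167, 167, 167, 168, 167, 167, 167, 169, 167, 159, 141, 115, 75, 35, 18, 18, 18, 16, 14, 17, 17, 15, 22, 43, 57, 66, 67, 68, 69, 71, 67, 68, 71, 89, 132, 169, 191, 197, 197, 196, 196, 195, 182, 150, 104, 76, 68, 67, 68, 68, 69, 69, 69, 68, 68, 67, 65]
```

Run:
```python
from fit import *
ci=load('w12.npz'); im=cv2.imread('pics/w12.png'); g=cv2.cvtColor(im,cv2.COLOR_BGR2GRAY).astype(float)
c=np.array([.5656,.0225]);x=np.array([.9593,-.2823]);y=np.array([.2823,.9593]); q=c+.042*x+.0375*y
def lap(u,v,z):
    d=atz(ci,(u,v),z)[:2]-q; return np.round([d@x*1000,d@y*1000],2)
for zu in (.0815,.0836,.0855,.0875,.090):
    print(zu,'bb',lap(309,205.7,zu),'bt',lap(309,217.0,zu+.02),'rb',lap(309,226.0,zu+.02),'(exp -32,-32,-27)')
for r in (208,211,214,219,222): print(r,g[r,270:300].astype(int).tolist(),g[r,340:370].astype(int).tolist())
print('rib',[ (r,g[r,300:345].astype(int).tolist()) for r in (232,240)])
```

```text
0.0815 bb [-32.82 -10.1 ] bt [-32.73  -9.35] rb [-27.18  -9.39] (exp -32,-32,-27)
0.0836 bb [-33.53 -10.02] bt [-33.53  -9.27] rb [-28.06  -9.3 ] (exp -32,-32,-27)
0.0855 bb [-34.16  -9.94] bt [-34.25  -9.19] rb [-28.85  -9.23] (exp -32,-32,-27)
0.0875 bb [-34.83  -9.86] bt [-35.01  -9.11] rb [-29.68  -9.15] (exp -32,-32,-27)
0.09 bb [-35.67  -9.76] bt [-35.96  -9.01] rb [-30.73  -9.05] (exp -32,-32,-27)
208 [172, 172, 174, 174, 170, 171, 173, 173, 173, 173, 173, 171, 169, 169, 169, 164, 146, 116, 89, 76, 73, 72, 71, 69, 65, 66, 67, 68, 68, 68] [68, 66, 68, 66, 66, 63, 65, 67, 67, 67, 59, 51, 48, 51, 64, 75, 84, 93, 102, 107, 106, 107, 106, 106, 106, 106, 105, 105, 106, 106]
211 [171, 173, 173, 173, 171, 169, 171, 173, 175, 173, 173, 170, 168, 169, 164, 145, 113, 84, 71, 67, 68, 68, 70, 68, 69, 69, 69, 68, 66, 68] [66, 65, 67, 68, 67, 64, 65, 64, 63, 67, 63, 58, 52, 53, 66, 75, 83, 97, 103, 106, 106, 106, 106, 107, 105, 105, 105, 105, 107, 107]
214 [171, 171, 171, 172, 170, 171, 171, 173, 173, 172, 171, 171, 168, 162, 147, 115, 83, 71, 70, 72, 72, 69, 72, 68, 67, 66, 67, 65, 67, 68] 
[... 458 characters left out ...]
1, 170, 169, 170, 171, 172, 167, 152, 126, 107, 123, 163, 189, 194, 197, 197, 197, 197, 198, 197, 196, 196, 196, 195, 197, 197, 196] [126, 127, 130, 129, 131, 130, 130, 129, 132, 131, 131, 131, 128, 113, 91, 82, 89, 98, 104, 104, 104, 105, 105, 105, 103, 104, 103, 105, 104, 106]
rib [(232, [197, 197, 197, 197, 195, 177, 136, 93, 72, 68, 67, 69, 69, 68, 69, 67, 68, 69, 68, 69, 68, 68, 68, 68, 66, 67, 62, 64, 64, 65, 70, 89, 112, 126, 129, 130, 130, 127, 127, 126, 127, 127, 129, 129, 129]), (240, [126, 125, 125, 126, 119, 101, 81, 71, 68, 66, 65, 66, 68, 66, 68, 69, 67, 67, 66, 67, 67, 67, 65, 64, 65, 66, 65, 66, 65, 64, 66, 71, 92, 116, 125, 129, 126, 128, 126, 126, 126, 126, 128, 130, 129])]
```

Run:
```python
from fit import *
ci=load('w12.npz')
c=np.array([.5656,.0225]);x=np.array([.9593,-.2823]);y=np.array([.2823,.9593]); q=c+.042*x+.0375*y
def lap(u,v,z):
    d=atz(ci,(u,v),z)[:2]-q; return np.round([d@x*1000,d@y*1000],2)
for zu in (.0836,.0855): print(lap(282.5,219,zu+.02),lap(354,219,zu+.02),lap(318.75,236,zu+.028), lap(284.85,214,zu+.014))
print('mouth',lap(292,197,.06),lap(355.5,197,.06),lap(309,194,.06))
```

```text
[-32.23 -24.25] [-32.46  16.1 ] [-25.54  -3.71] [-33.03 -23.6 ]
[-32.97 -23.98] [-33.2   15.86] [-26.41  -3.7 ] [-33.73 -23.35]
mouth [-32.07 -23.  ] [-32.31  22.12] [-34.35 -10.9 ]
```

>>> servo_tool --series "-0.003 0.0034 0.005 0 0 0 1;-0.003 0.0034 0.012 0 0 0 1;-0.003 0.0034 0.018 0 0 0 1;-0.003 0.0034 0.0185 0 0 0 1;-0.003 0.0034 0.0185 0 0 0 1"

```text
clock: 24.05
position: [0.6088, 0.0487, 0.0918]
ee_rot: [-0.001, 0.142, 0.99, -0.002]
contact_force: [0.9, 0.3, -1.9]
width: 0.012
gripper_force: 116.2
```

Run:
```python
from fit import *
im,ci=snap('wrist','w13.png'); s=manip.get_state(); print(s['position'],s['ee_rot'],s['contact_force'],s['width'])
g=cv2.cvtColor(im,cv2.COLOR_RGB2GRAY).astype(float); np.savez('w13.npz',**ci)
c=np.array([.5656,.0225]);x=np.array([.9593,-.2823]);y=np.array([.2823,.9593]); q=c+.042*x+.0375*y
print('mouth px',proj(ci,np.array([np.r_[q+i*.034*x+j*.022*y,.06] for i,j in[(-1,-1),(-1,1)]])))
print('col',g[170:240,309].astype(int).tolist()); print('col340',g[170:240,340].astype(int).tolist())
for r in (198,211,214,220): print(r,g[r,265:300].astype(int).tolist(),g[r,340:375].astype(int).tolist())
```

```text
[0.6091 0.0486 0.0921] [-0.0004  0.1418  0.9899 -0.0023] [-0.6273  0.4067 -1.4517] 0.011529294206242248
mouth px [[286.5052 195.9647]
 [354.8423 196.2741]]
col [200, 199, 196, 181, 156, 150, 161, 169, 171, 171, 171, 171, 172, 171, 171, 172, 172, 172, 172, 171, 171, 170, 171, 168, 155, 134, 99, 62, 29, 22, 18, 18, 17, 17, 19, 25, 44, 63, 68, 67, 67, 68, 69, 68, 71, 76, 96, 134, 174, 195, 201, 201, 201, 201, 200, 188, 157, 110, 77, 69, 69, 70, 70, 70, 67, 70, 69, 70, 68, 70]
col340 [197, 179, 147, 138, 140, 146, 156, 166, 169, 169, 170, 170, 168, 169, 168, 169, 170, 168, 169, 170, 169, 168, 168, 163, 154, 133, 100, 60, 29, 27, 18, 16, 14, 10, 17, 28, 42, 62, 71, 70, 71, 70, 71, 73, 73, 74, 77, 95, 113, 127, 129, 129, 130, 130, 130, 130, 130, 129, 129, 130, 130, 131, 129, 129, 129, 130, 130, 129, 128, 129]
198 [173, 174, 177, 178, 178, 177, 177, 176, 173, 172, 174, 174, 176, 175, 175, 175, 172, 163, 144, 130, 123, 104, 77, 60, 56, 58, 70, 98, 113, 92, 59, 35, 29, 29, 29] [29, 29, 26, 26, 33, 56, 94, 110, 93, 65, 52, 52, 59, 80, 108, 126, 136, 143, 144, 128, 113, 111, 111, 110, 111, 110,
[... 347 characters left out ...]
08, 110, 110, 107, 108]
214 [174, 173, 173, 177, 178, 177, 177, 175, 174, 171, 172, 171, 174, 174, 174, 173, 172, 167, 151, 127, 97, 78, 73, 71, 70, 68, 71, 73, 70, 70, 71, 70, 69, 71, 72] [73, 74, 71, 68, 65, 66, 66, 66, 67, 69, 68, 70, 68, 69, 76, 80, 90, 102, 106, 107, 106, 109, 108, 108, 107, 106, 107, 107, 108, 109, 110, 108, 109, 107, 108]
220 [173, 172, 172, 174, 177, 176, 174, 175, 174, 171, 170, 172, 172, 174, 172, 173, 170, 165, 162, 177, 194, 199, 201, 201, 200, 199, 200, 199, 200, 201, 201, 201, 201, 202, 201] [129, 130, 131, 132, 132, 132, 131, 133, 133, 133, 133, 134, 131, 117, 94, 84, 93, 104, 107, 107, 107, 108, 107, 108, 106, 106, 106, 106, 109, 108, 108, 107, 109, 108, 107]
```

Run:
```python
from fit import *
ci=load('w13.npz')
c=np.array([.5656,.0225]);x=np.array([.9593,-.2823]);y=np.array([.2823,.9593]); q=c+.042*x+.0375*y
def lap(u,v,z):
    d=atz(ci,(u,v),z)[:2]-q; return np.round([d@x*1000,d@y*1000],2)
for zu in (.064,.0655,.067): print(zu,lap(283,220,zu+.02),lap(353.8,220,zu+.02),'bb',lap(309,206,zu),'bt',lap(309,217,zu+.02))
print('mouth',lap(285.5,198,.06),lap(353.7,198,.06),lap(309,196.1,.06))
```

```text
0.064 [-26.87 -21.53] [-27.08  18.91] bb [-28.6   -7.39] bt [-28.78  -6.65]
0.0655 [-27.46 -21.32] [-27.67  18.72] bb [-29.11  -7.34] bt [-29.36  -6.59]
0.067 [-28.05 -21.11] [-28.26  18.52] bb [-29.62  -7.28] bt [-29.93  -6.53]
mouth [-32.62 -22.69] [-32.83  21.31] [-33.97  -7.51]
```

>>> servo_tool --series "0.0004 0.0004 0.002 0 0 0 1;0.0004 0.0004 0.005 0 0 0 1;0.0004 0.0004 0.007 0 0 0 1;0.0004 0.0004 0.009 0 0 0 1;0.0004 0.0004 0.009 0 0 0 1"

```text
clock: 24.6
position: [0.6085, 0.0491, 0.0828]
ee_rot: [-0.001, 0.142, 0.99, -0.002]
contact_force: [-1.1, -0.6, -1.5]
width: 0.0117
gripper_force: 116.2
```

Run:
```python
from h import *
s=manip.get_state(); print(s['position'],s['width'],s['contact_force'],s['moment'])
```

```text
[0.60854023 0.04911758 0.08278266] 0.011662544220739028 [-1.09334761 -0.57747087 -1.47034795] [-0.02772853 -0.0336492   0.01314308]
```

Free inside the mouth. Next I'll go down to the pad.

>>> servo_tool --series "0 0 0.003 0 0 0 1;0 0 0.005 0 0 0 1;0 0 0.007 0 0 0 1;0 0 0.008 0 0 0 1;0 0 0.008 0 0 0 1"

```text
clock: 25.1
position: [0.6087, 0.0491, 0.075]
ee_rot: [-0.0, 0.142, 0.99, -0.002]
contact_force: [0.1, 0.3, -1.8]
width: 0.0117
gripper_force: 116.2
```

>>> servo_tool --series "0 0 0.002 0 0 0 1;0 0 0.004 0 0 0 1;0 0 0.006 0 0 0 1;0 0 0.008 0 0 0 1;0 0 0.009 0 0 0 1"

```text
clock: 25.6
position: [0.609, 0.0491, 0.0664]
ee_rot: [0.0, 0.142, 0.99, -0.002]
contact_force: [-0.9, 0.2, 4.3]
width: 0.012
gripper_force: 117.0
```

Run:
```python
from h import *
s=manip.get_state(); print(s['position'],s['width'],s['contact_force'],s['moment'])
```

```text
[0.60902274 0.04912247 0.06638568] 0.011962776060290715 [-0.88587137  0.2343849   4.31432488] [0.10533652 0.22737625 0.00407572]
```

>>> servo_tool --series "0 0 0 0 0 0 0.5;0 0 0 0 0 0 0.4;0 0 0 0 0 0 0.4;0 0 0 0 0 0 0.4;0 0 -0.02 0 0 0 0.4"

```text
clock: 26.1
position: [0.6066, 0.0492, 0.0837]
ee_rot: [-0.003, 0.142, 0.99, -0.003]
contact_force: [-0.3, -0.4, 0.1]
width: 0.0512
gripper_force: 0.0
```

>>> servo_tool --series "0 0 -0.02 0 0 0 0.4;-0.01 0 -0.02 0 0 0 1;-0.01 0 -0.02 0 0 0 1;-0.01 0 -0.02 0 0 0 1;-0.01 0 -0.015 0 0 0 1"

```text
clock: 26.6
position: [0.6181, 0.0464, 0.1004]
ee_rot: [-0.001, 0.142, 0.99, -0.002]
contact_force: [-0.4, 0.2, -0.4]
width: -0.0
gripper_force: 0.0
```

>>> servo_tool --series "0 0 0.003 0 0 0 1;0 0 0.005 0 0 0 1;0 0 0.007 0 0 0 1;0 0 0.009 0 0 0 1;0 0 0.011 0 0 0 1"

```text
clock: 27.1
position: [0.6185, 0.0464, 0.0901]
ee_rot: [-0.0, 0.142, 0.99, -0.002]
contact_force: [-0.2, -0.4, 3.4]
width: 0.0003
gripper_force: 1.9
```

Run:
```python
from h import *
s=manip.get_state(); print(s['position'],s['width'],s['contact_force'],s['moment'])
```

```text
[0.61849624 0.04637512 0.0901173 ] 0.00028036711510892755 [-0.19535902 -0.36553229  3.41667782] [0.04848231 0.04613968 0.02417642]
```

>>> servo_tool --series "0 0 0.002 0 0 0 1;0 0 0.003 0 0 0 1;0 0 0.004 0 0 0 1;0 0 0.005 0 0 0 1"

```text
clock: 27.5
position: [0.6187, 0.0464, 0.0898]
ee_rot: [0.001, 0.142, 0.99, -0.002]
contact_force: [-7.8, 0.2, 27.7]
width: 0.0
gripper_force: 13.7
```

>>> servo_tool --series "0 0 -0.04 0 0 0 1;0 0 -0.08 0 0 0 1;0 0 -0.12 0 0 0 1;0 0 -0.15 0 0 0 0.3;0 0 -0.15 0 0 0 0.3"

```text
clock: 28.0
position: [0.6215, 0.047, 0.2408]
ee_rot: [0.005, 0.142, 0.99, -0.002]
contact_force: [0.7, 0.2, 0.2]
width: 0.0281
gripper_force: 0.0
```

Run:
```python
from h import *
# lap + valve plan; over-valve view
plan((.56,-.16,.30,163.6),(.50,-.27,.32,163.6),v=.045)
```

```text
t 28.0 pos [0.6215 0.047  0.2408] w 0.0281
  0.0003 -0.2160 -0.0587  -0.1 0.6 0.1  rows 5.0
  0.0265 -0.1225 -0.0200  -0.0 0.0 0.0  rows 2.8
```

>>> servo_tool --series "0 -0.215 -0.058 0 0 0 0;0 -0.215 -0.058 0 0 0 0;0 -0.215 -0.058 0 0 0 0;0 -0.215 -0.058 0 0 0 0;0 -0.215 -0.058 0 0 0 0"

```text
clock: 28.5
position: [0.5571, -0.1628, 0.2945]
ee_rot: [-0.0, 0.143, 0.99, -0.003]
contact_force: [0.7, 0.6, -0.6]
width: 0.0853
gripper_force: 0.0
```

>>> servo_tool --series "0.0265 -0.123 -0.02 0 0 0 0;0.0265 -0.123 -0.02 0 0 0 0;0.0265 -0.123 -0.02 0 0 0 0;0.0265 -0.123 -0.02 0 0 0 0;0.0265 -0.123 -0.02 0 0 0 0"

```text
clock: 29.0
position: [0.498, -0.2697, 0.3139]
ee_rot: [-0.001, 0.143, 0.99, -0.002]
contact_force: [-0.2, 0.2, 0.6]
width: 0.0853
gripper_force: 0.0
```

Run:
```python
from h import *
np.set_printoptions(precision=4,suppress=True)
im,ci=snap('wrist','w14.png'); np.savez('w14.npz',**ci); s=manip.get_state(); print(s['position'],s['ee_rot'])
g=cv2.cvtColor(im,cv2.COLOR_RGB2GRAY)
for T in (22,30,40):
    m=(g<T).astype(np.uint8); m[255:]=0
    n,l,st,ce=cv2.connectedComponentsWithStats(cv2.morphologyEx(m,cv2.MORPH_OPEN,np.ones((5,5),np.uint8))); print(T,[(st[i].tolist(),ce[i].round(1).tolist()) for i in range(1,n) if st[i][4]>80])
print('exp crank top,base,hub,pts',proj(ci,np.array([(.4506,-.2817,.174),(.4507,-.2848,.116),(.511,-.30,.11)])))
b=eyes.camera_info('side');a=eyes.camera_info('scene')
print('pipe end',tri([(a,(180,181)),(b,(334,140))]),'mid',tri([(a,(228,151)),(b,(373,158))]))
```

```text
[ 0.4983 -0.269   0.3139] [-0.0008  0.1419  0.9899 -0.0015]
22 []
30 [([601, 11, 39, 139, 3646], [621.9, 76.0]), ([492, 107, 26, 41, 833], [504.4, 126.5]), ([483, 165, 24, 38, 709], [494.4, 183.6])]
40 [([600, 11, 40, 139, 3836], [621.9, 76.2]), ([492, 106, 27, 43, 914], [504.8, 126.6]), ([281, 136, 36, 25, 445], [298.3, 148.8]), ([466, 145, 12, 23, 178], [471.4, 155.4]), ([482, 165, 26, 39, 794], [494.5, 183.8]), ([461, 179, 9, 20, 133], [464.7, 188.2]), ([343, 187, 8, 11, 86], [346.4, 191.9]), ([111, 205, 43, 50, 1161], [131.6, 230.5]), ([0, 214, 126, 41, 2945], [71.8, 239.6])]
exp crank top,base,hub,pts [[294.991  149.1963]
 [296.5914 143.6754]
 [299.9281 192.6213]]
pipe end (array([ 0.7843, -0.3005,  0.0275]), array([1.5, 1.5])) mid (array([ 0.5818, -0.3011,  0.0342]), array([6.7, 6.7]))
```

Run:
```python
from h import *
g=cv2.cvtColor(cv2.imread('pics/w14.png'),cv2.COLOR_BGR2GRAY)
for r in range(128,262,3): print(r,''.join('#' if v<38 else '+' if v<60 else '.' if v<90 else ' ' for v in g[r,255:375:1]))
```

```text
128                                                                                                                         
131                                                                                                                         
134                                                                                                                         
137                                    +###########.                ...++.                                                  
140                            ...+++######################+++++####++++++.                                                 
143                      ..+++++###+++++++++++############+#+##########++++.                                                
146                ..+++......++#++++++++++++++++#########++#++++#+++++++++++.                                              
149           ..++++........++###++#++++++++++####################++......++++++.                                           
152        ..+.........++++++########+###++##########+++++++++#####+++++.......++++.                
[... 3785 characters left out ...]
                                                                  ....                                            
248                                                                          ....                                           
251                                                                           ....                                          
254                                                                            ....                                         
257                                                                             ....                                        
260                                                                              ....
```

Run:
```python
from h import *
np.set_printoptions(precision=4,suppress=True)
w1=load('w1.npz');w14=load('w14.npz');a=eyes.camera_info('scene');b=eyes.camera_info('side')
print('crank top',tri([(w1,(18.6,219.3)),(w14,(293.3,148.2))]), atz(w14,(293.3,148.2),.174))
for z in (0,.1,.2): print(z,'cabinet w14',atz(w14,(126,235),z),atz(w14,(154,230),z),'w1',atz(w1,(60,330),z),'scene corner',atz(a,(195,68),z),'side near',atz(b,(377,98),z))
plan((.4505,-.2818,.23,163.6),(.4505,-.2818,.128,163.6),v=.045)
```

```text
crank top (array([ 0.45  , -0.2832,  0.1727]), array([0.6, 0.6])) [ 0.4492 -0.283   0.174 ]
0 cabinet w14 [ 0.5264 -0.6434 -0.    ] [ 0.5319 -0.5879  0.    ] w1 [ 0.688  -0.5738  0.    ] scene corner [ 0.3349 -0.8408  0.    ] side near [ 0.8464 -0.7474  0.    ]
0.1 cabinet w14 [ 0.5036 -0.5569  0.1   ] [ 0.5079 -0.5135  0.1   ] w1 [ 0.6332 -0.4301  0.1   ] scene corner [ 0.4121 -0.7008  0.1   ] side near [ 0.7715 -0.6086  0.1   ]
0.2 cabinet w14 [ 0.4809 -0.4703  0.2   ] [ 0.484  -0.4392  0.2   ] w1 [ 0.5784 -0.2865  0.2   ] scene corner [ 0.4893 -0.5609  0.2   ] side near [ 0.6965 -0.4699  0.2   ]
t 29.05 pos [ 0.4983 -0.269   0.3139] w 0.0854
  0.0422 -0.0255 0.0840  -0.2 -0.1 0.1  rows 2.2
  0.0000 0.0000 0.1020  -0.0 0.0 0.0  rows 2.3
```

>>> servo_tool --series "0.042 -0.0265 0.084 0 0 0 0;0.042 -0.0265 0.084 0 0 0 0;0.042 -0.0265 0.084 0 0 0 0;0.042 -0.0265 0.084 0 0 0 0"

```text
clock: 29.45
position: [0.4503, -0.282, 0.2295]
ee_rot: [-0.001, 0.141, 0.99, -0.001]
contact_force: [0.6, -0.7, 0.9]
width: 0.0857
gripper_force: 0.0
```

>>> servo_tool --series "0 0 0.04 0 0 0 0;0 0 0.08 0 0 0 0;0 0 0.102 0 0 0 0;0 0 0.102 0 0 0 0"

```text
clock: 29.85
position: [0.4513, -0.2831, 0.1276]
ee_rot: [-0.001, 0.141, 0.99, -0.001]
contact_force: [0.3, -0.0, -1.0]
width: 0.0853
gripper_force: 0.0
```

>>> servo_tool --series "0 0 0 0 0 0 1;0 0 0 0 0 0 1;0 0 0 0 0 0 1;0 0 0 0 0 0 1;0 0 0 0 0 0 1" --squeeze 60

```text
clock: 30.35
position: [0.451, -0.2844, 0.1302]
ee_rot: [0.001, 0.142, 0.99, -0.003]
contact_force: [-0.0, 1.5, 5.6]
width: 0.0228
gripper_force: 58.5
```

>>> servo_tool --series "0 0 0 0 0 0 1;0 0 0 0 0 0 1;0 0 0 0 0 0 1"

```text
clock: 30.65
position: [0.4511, -0.2845, 0.1303]
ee_rot: [0.001, 0.142, 0.99, -0.003]
contact_force: [-0.7, 0.8, 6.4]
width: 0.0229
gripper_force: 58.5
```

```bash
cat > arc.py <<'E'
from h import *
import sys
np.set_printoptions(precision=4,suppress=True)
# args: axis x y, angle total per call (deg), calls, rows per call
def arc(ax,ay,step,calls,rows=5):
    s=manip.get_state(); p=s['position']; phi=np.degrees(2*np.arctan2(s['ee_rot'][2],s['ee_rot'][1])); c,d=np.cos(np.radians(phi)),np.sin(np.radians(phi))
    v=p[:2]-[ax,ay]; th=np.degrees(np.arctan2(v[1],v[0])); r=np.hypot(*v)
    print('t %.2f'%s['clock'],'pos',p,'ang %.1f r %.4f'%(th,r),'F',s['contact_force'],'w',round(s['width'],4),'phi %.1f'%phi)
    for k in range(calls):
        a0=np.radians(th+k*step*rows); out=[]
        for i in range(1,rows+1):
            a=np.radians(th+(k*rows+i)*step); w=.062*np.array([np.cos(a)-np.cos(a0),np.sin(a)-np.sin(a0)])
            out.append('%.4f %.4f 0 0 0 0 1'%(w[0]*c+w[1]*d, w[0]*d-w[1]*c))
        print(';'.join(out))
E
python3 - <<'E'
from arc import *
arc(.511,-.300,15,2)
E
```

```text
t 30.65 pos [ 0.4511 -0.2845  0.1303] ang 165.5 r 0.0619 F [-0.687   0.764   6.3863] w 0.0229 phi 163.7
-0.0026 -0.0160 0 0 0 0 1;-0.0093 -0.0307 0 0 0 0 1;-0.0195 -0.0432 0 0 0 0 1;-0.0327 -0.0527 0 0 0 0 1;-0.0478 -0.0584 0 0 0 0 1
-0.0161 -0.0016 0 0 0 0 1;-0.0321 0.0010 0 0 0 0 1;-0.0468 0.0077 0 0 0 0 1;-0.0594 0.0179 0 0 0 0 1;-0.0688 0.0311 0 0 0 0 1
```

>>> servo_tool --series "-0.0026 -0.0160 0 0 0 0 1;-0.0093 -0.0307 0 0 0 0 1;-0.0195 -0.0432 0 0 0 0 1;-0.0327 -0.0527 0 0 0 0 1;-0.0478 -0.0584 0 0 0 0 1"

```text
clock: 31.15
position: [0.4789, -0.3543, 0.1302]
ee_rot: [-0.001, 0.142, 0.99, -0.002]
contact_force: [-2.1, 3.1, 6.5]
width: 0.0226
gripper_force: 58.9
```

Run:
```python
from arc import *
arc(.511,-.300,18,4)
```

```text
t 31.15 pos [ 0.4789 -0.3543  0.1302] ang -120.6 r 0.0630 F [-2.0814  3.1313  6.5438] w 0.0226 phi 163.6
-0.0193 -0.0018 0 0 0 0 1;-0.0382 0.0025 0 0 0 0 1;-0.0549 0.0124 0 0 0 0 1;-0.0677 0.0270 0 0 0 0 1;-0.0754 0.0448 0 0 0 0 1
-0.0018 0.0193 0 0 0 0 1;0.0025 0.0382 0 0 0 0 1;0.0124 0.0549 0 0 0 0 1;0.0270 0.0677 0 0 0 0 1;0.0448 0.0754 0 0 0 0 1
0.0193 0.0018 0 0 0 0 1;0.0382 -0.0025 0 0 0 0 1;0.0549 -0.0124 0 0 0 0 1;0.0677 -0.0270 0 0 0 0 1;0.0754 -0.0448 0 0 0 0 1
0.0018 -0.0193 0 0 0 0 1;-0.0025 -0.0382 0 0 0 0 1;-0.0124 -0.0549 0 0 0 0 1;-0.0270 -0.0677 0 0 0 0 1;-0.0448 -0.0754 0 0 0 0 1
```

>>> servo_tool --series "-0.0193 -0.0018 0 0 0 0 1;-0.0382 0.0025 0 0 0 0 1;-0.0549 0.0124 0 0 0 0 1;-0.0677 0.0270 0 0 0 0 1;-0.0754 0.0448 0 0 0 0 1"

```text
clock: 31.65
position: [0.5643, -0.3327, 0.1302]
ee_rot: [-0.001, 0.142, 0.99, -0.003]
contact_force: [-6.8, 0.1, 9.4]
width: 0.0225
gripper_force: 59.2
```

>>> servo_tool --series "-0.0018 0.0193 0 0 0 0 1;0.0025 0.0382 0 0 0 0 1;0.0124 0.0549 0 0 0 0 1;0.0270 0.0677 0 0 0 0 1;0.0448 0.0754 0 0 0 0 1"

```text
clock: 32.15
position: [0.5444, -0.2487, 0.1303]
ee_rot: [0.002, 0.141, 0.99, -0.005]
contact_force: [-1.0, -6.5, 5.4]
width: 0.0224
gripper_force: 58.9
```

>>> servo_tool --series "0.0193 0.0018 0 0 0 0 1;0.0382 -0.0025 0 0 0 0 1;0.0549 -0.0124 0 0 0 0 1;0.0677 -0.0270 0 0 0 0 1;0.0754 -0.0448 0 0 0 0 1"

```text
clock: 32.65
position: [0.4585, -0.2677, 0.1303]
ee_rot: [0.001, 0.142, 0.99, -0.002]
contact_force: [3.6, 1.4, 3.7]
width: 0.0224
gripper_force: 59.6
```

>>> servo_tool --series "0.0018 -0.0193 0 0 0 0 1;-0.0025 -0.0382 0 0 0 0 1;-0.0124 -0.0549 0 0 0 0 1;-0.0270 -0.0677 0 0 0 0 1;-0.0448 -0.0754 0 0 0 0 1"

```text
clock: 33.15
position: [0.4789, -0.3542, 0.1302]
ee_rot: [-0.001, 0.142, 0.99, -0.002]
contact_force: [-1.0, 4.1, 7.8]
width: 0.0226
gripper_force: 59.8
```

Run:
```python
from arc import *
arc(.511,-.300,18,4)
```

```text
t 33.15 pos [ 0.4789 -0.3542  0.1302] ang -120.6 r 0.0630 F [-1.0005  4.0941  7.8429] w 0.0226 phi 163.6
-0.0193 -0.0018 0 0 0 0 1;-0.0382 0.0025 0 0 0 0 1;-0.0549 0.0124 0 0 0 0 1;-0.0677 0.0270 0 0 0 0 1;-0.0754 0.0448 0 0 0 0 1
-0.0018 0.0193 0 0 0 0 1;0.0025 0.0382 0 0 0 0 1;0.0124 0.0549 0 0 0 0 1;0.0270 0.0677 0 0 0 0 1;0.0448 0.0754 0 0 0 0 1
0.0193 0.0018 0 0 0 0 1;0.0382 -0.0025 0 0 0 0 1;0.0549 -0.0124 0 0 0 0 1;0.0677 -0.0270 0 0 0 0 1;0.0754 -0.0448 0 0 0 0 1
0.0018 -0.0193 0 0 0 0 1;-0.0025 -0.0382 0 0 0 0 1;-0.0124 -0.0549 0 0 0 0 1;-0.0270 -0.0677 0 0 0 0 1;-0.0448 -0.0754 0 0 0 0 1
```

>>> servo_tool --series "-0.0193 -0.0018 0 0 0 0 1;-0.0382 0.0025 0 0 0 0 1;-0.0549 0.0124 0 0 0 0 1;-0.0677 0.0270 0 0 0 0 1;-0.0754 0.0448 0 0 0 0 1"

```text
clock: 33.65
position: [0.5642, -0.3328, 0.1302]
ee_rot: [-0.001, 0.142, 0.99, -0.003]
contact_force: [-7.3, 0.7, 8.9]
width: 0.0225
gripper_force: 60.0
```

>>> servo_tool --series "-0.0018 0.0193 0 0 0 0 1;0.0025 0.0382 0 0 0 0 1;0.0124 0.0549 0 0 0 0 1;0.0270 0.0677 0 0 0 0 1;0.0448 0.0754 0 0 0 0 1"

```text
clock: 34.15
position: [0.5446, -0.2489, 0.1303]
ee_rot: [0.002, 0.141, 0.99, -0.005]
contact_force: [-0.3, -7.2, 5.2]
width: 0.0228
gripper_force: 59.5
```

>>> servo_tool --series "0.0193 0.0018 0 0 0 0 1;0.0382 -0.0025 0 0 0 0 1;0.0549 -0.0124 0 0 0 0 1;0.0677 -0.0270 0 0 0 0 1;0.0754 -0.0448 0 0 0 0 1"

```text
clock: 34.65
position: [0.4584, -0.2678, 0.1303]
ee_rot: [0.001, 0.142, 0.99, -0.002]
contact_force: [3.2, 1.9, 3.5]
width: 0.0227
gripper_force: 59.8
```

>>> servo_tool --series "0.0018 -0.0193 0 0 0 0 1;-0.0025 -0.0382 0 0 0 0 1;-0.0124 -0.0549 0 0 0 0 1;-0.0270 -0.0677 0 0 0 0 1;-0.0448 -0.0754 0 0 0 0 1"

```text
clock: 35.15
position: [0.4788, -0.3542, 0.1302]
ee_rot: [-0.001, 0.142, 0.99, -0.002]
contact_force: [-0.6, 3.8, 7.6]
width: 0.0231
gripper_force: 60.0
```

Run:
```python
from arc import *
arc(.5115,-.3009,18,1); arc(.5115,-.3009,5,6)
```

```text
t 35.15 pos [ 0.4788 -0.3542  0.1302] ang -121.5 r 0.0625 F [-0.5955  3.8046  7.5792] w 0.0231 phi 163.6
-0.0193 -0.0021 0 0 0 0 1;-0.0383 0.0019 0 0 0 0 1;-0.0551 0.0116 0 0 0 0 1;-0.0681 0.0260 0 0 0 0 1;-0.0760 0.0437 0 0 0 0 1
t 35.15 pos [ 0.4788 -0.3542  0.1302] ang -121.5 r 0.0625 F [-0.5955  3.8046  7.5792] w 0.0231 phi 163.6
-0.0053 -0.0012 0 0 0 0 1;-0.0106 -0.0019 0 0 0 0 1;-0.0160 -0.0021 0 0 0 0 1;-0.0214 -0.0019 0 0 0 0 1;-0.0268 -0.0012 0 0 0 0 1
-0.0053 0.0012 0 0 0 0 1;-0.0104 0.0028 0 0 0 0 1;-0.0154 0.0048 0 0 0 0 1;-0.0202 0.0073 0 0 0 0 1;-0.0248 0.0102 0 0 0 0 1
-0.0043 0.0033 0 0 0 0 1;-0.0083 0.0069 0 0 0 0 1;-0.0120 0.0109 0 0 0 0 1;-0.0153 0.0152 0 0 0 0 1;-0.0182 0.0198 0 0 0 0 1
-0.0025 0.0048 0 0 0 0 1;-0.0046 0.0098 0 0 0 0 1;-0.0062 0.0149 0 0 0 0 1;-0.0074 0.0202 0 0 0 0 1;-0.0081 0.0256 0 0 0 0 1
-0.0002 0.0054 0 0 0 0 1;-0.0000 0.0108 0 0 0 0 1;0.0007 0.0162 0 0 0 0 1;0.0018 0.0215 0 0 0 0 1;0.0035 0.0266 0 0 0 0 1
0.0021 0.0050 0 0 0 0 1;0.0046 0.0098 0 0 0 0 1;0.0075 0.0144 0 0 0 0 1;0.0107 0.0187 0 0 0 0 1;0.0144 0.0227 0 0 0 0 1
```

>>> servo_tool --series "-0.0193 -0.0021 0 0 0 0 1;-0.0383 0.0019 0 0 0 0 1;-0.0551 0.0116 0 0 0 0 1;-0.0681 0.0260 0 0 0 0 1;-0.0760 0.0437 0 0 0 0 1"

```text
clock: 35.65
position: [0.5639, -0.3334, 0.1302]
ee_rot: [-0.002, 0.142, 0.99, -0.003]
contact_force: [-9.5, 1.6, 10.9]
width: 0.0232
gripper_force: 60.3
```

>>> servo_tool --series "-0.0002 0.0054 0 0 0 0 1;-0.0000 0.0108 0 0 0 0 1;0.0007 0.0162 0 0 0 0 1;0.0018 0.0215 0 0 0 0 1"

```text
clock: 36.05
position: [0.5715, -0.3133, 0.1303]
ee_rot: [0.003, 0.142, 0.99, -0.004]
contact_force: [4.1, -4.8, 6.2]
width: 0.0228
gripper_force: 59.8
```

Run:
```python
from arc import *
arc(.5115,-.3009,3,4)
```

```text
t 36.05 pos [ 0.5715 -0.3133  0.1303] ang -11.7 r 0.0613 F [ 4.1309 -4.7858  6.2207] w 0.0228 phi 163.7
0.0003 0.0032 0 0 0 0 1;0.0009 0.0064 0 0 0 0 1;0.0015 0.0096 0 0 0 0 1;0.0024 0.0127 0 0 0 0 1;0.0034 0.0158 0 0 0 0 1
0.0012 0.0030 0 0 0 0 1;0.0025 0.0060 0 0 0 0 1;0.0040 0.0089 0 0 0 0 1;0.0056 0.0117 0 0 0 0 1;0.0074 0.0144 0 0 0 0 1
0.0019 0.0026 0 0 0 0 1;0.0040 0.0051 0 0 0 0 1;0.0061 0.0075 0 0 0 0 1;0.0084 0.0098 0 0 0 0 1;0.0109 0.0120 0 0 0 0 1
0.0025 0.0020 0 0 0 0 1;0.0052 0.0039 0 0 0 0 1;0.0079 0.0057 0 0 0 0 1;0.0107 0.0073 0 0 0 0 1;0.0136 0.0088 0 0 0 0 1
```

>>> servo_tool --series "0.0003 0.0032 0 0 0 0 1;0.0009 0.0064 0 0 0 0 1;0.0012 0.008 0 0 0 0 1"

```text
clock: 36.35
position: [0.5727, -0.3046, 0.1303]
ee_rot: [0.002, 0.142, 0.99, -0.003]
contact_force: [3.4, -1.9, 6.6]
width: 0.0228
gripper_force: 59.8
```

Run:
```python
from arc import *
arc(.5115,-.3009,3,1)
```

```text
t 36.35 pos [ 0.5727 -0.3046  0.1303] ang -3.5 r 0.0613 F [ 3.4339 -1.9384  6.6365] w 0.0228 phi 163.7
0.0008 0.0031 0 0 0 0 1;0.0018 0.0062 0 0 0 0 1;0.0029 0.0093 0 0 0 0 1;0.0042 0.0123 0 0 0 0 1;0.0056 0.0152 0 0 0 0 1
```

>>> servo_tool --series "0.0004 0.0016 0 0 0 0 1;0.0008 0.0031 0 0 0 0 1;0.0013 0.0046 0 0 0 0 1;0.0018 0.0062 0 0 0 0 1"

```text
clock: 36.75
position: [0.5728, -0.3012, 0.1303]
ee_rot: [0.003, 0.142, 0.99, -0.006]
contact_force: [4.1, -10.5, 3.3]
width: 0.0231
gripper_force: 59.8
```

Run:
```python
from arc import *
arc(.5115,-.3009,3,1)
```

```text
t 36.75 pos [ 0.5728 -0.3012  0.1303] ang -0.2 r 0.0613 F [  4.1112 -10.543    3.2547] w 0.0231 phi 163.7
0.0010 0.0031 0 0 0 0 1;0.0021 0.0061 0 0 0 0 1;0.0034 0.0091 0 0 0 0 1;0.0049 0.0120 0 0 0 0 1;0.0065 0.0148 0 0 0 0 1
```

>>> servo_tool --series "0.0006 0.002 0 0 0 0 1;0.001 0.003 0 0 0 0 1;0.001 0.004 0 0 0 0 1"

```text
clock: 37.05
position: [0.5729, -0.301, 0.1304]
ee_rot: [0.004, 0.142, 0.99, -0.009]
contact_force: [2.1, -17.2, 1.3]
width: 0.0226
gripper_force: 59.8
```

Run:
```python
from arc import *
arc(.5115,-.3009,-15,2,3)
```

```text
t 37.05 pos [ 0.5729 -0.301   0.1304] ang -0.1 r 0.0614 F [  2.0914 -17.2196   1.3004] w 0.0226 phi 163.7
-0.0024 -0.0160 0 0 0 0 1;-0.0007 -0.0321 0 0 0 0 1;0.0052 -0.0472 0 0 0 0 1
0.0096 -0.0130 0 0 0 0 1;0.0222 -0.0232 0 0 0 0 1;0.0370 -0.0297 0 0 0 0 1
```

Stop felt: 17 N with no motion, crank at 0°, which matches the pipe direction. I'll back off a quarter turn.

>>> servo_tool --series "-0.0025 -0.010 0 0 0 0 1;-0.0045 -0.0229 0 0 0 0 1;-0.0026 -0.039 0 0 0 0 1;0.0033 -0.0541 0 0 0 0 1"

```text
clock: 37.45
position: [0.5551, -0.3445, 0.1303]
ee_rot: [0.003, 0.142, 0.99, -0.002]
contact_force: [3.2, 1.4, 7.0]
width: 0.0227
gripper_force: 60.4
```

Run:
```python
from arc import *
arc(.5115,-.3009,-11.25,1,4)
```

```text
t 37.45 pos [ 0.5551 -0.3445  0.1303] ang -45.0 r 0.0616 F [3.1919 1.398  6.9573] w 0.0227 phi 163.7
0.0068 -0.0100 0 0 0 0 1;0.0155 -0.0186 0 0 0 0 1;0.0257 -0.0252 0 0 0 0 1;0.0370 -0.0298 0 0 0 0 1
```

>>> servo_tool --series "0.0068 -0.0100 0 0 0 0 1;0.0155 -0.0186 0 0 0 0 1;0.0257 -0.0252 0 0 0 0 1;0.0370 -0.0298 0 0 0 0 1;0.0370 -0.0298 0 0 0 0 1"

```text
clock: 37.95
position: [0.5074, -0.3629, 0.1302]
ee_rot: [-0.0, 0.142, 0.99, -0.003]
contact_force: [-1.5, -0.4, 8.0]
width: 0.0228
gripper_force: 60.4
```

Run:
```python
from arc import *
arc(.5115,-.3009,-1,1,2)
```

```text
t 37.95 pos [ 0.5074 -0.3629  0.1302] ang -93.8 r 0.0621 F [-1.495  -0.3866  7.9738] w 0.0228 phi 163.6
0.0011 -0.0002 0 0 0 0 1;0.0021 -0.0004 0 0 0 0 1
```

>>> servo_tool --series "-0.002 0.0006 0 0 0 0 1;-0.0038 0.0011 0 0 0 0 1;-0.0038 0.0011 0 0 0 0 1"

```text
clock: 38.25
position: [0.5122, -0.363, 0.1303]
ee_rot: [-0.0, 0.142, 0.99, -0.003]
contact_force: [-0.8, -1.0, 7.6]
width: 0.0228
gripper_force: 60.4
```

>>> servo_tool --series "0 0 0 0 0 0 0.5;0 0 0 0 0 0 0.2;0 0 0 0 0 0 0.1;0 0 0 0 0 0 0;0 0 0 0 0 0 0"

```text
clock: 38.75
position: [0.5122, -0.3621, 0.1287]
ee_rot: [-0.001, 0.142, 0.99, -0.002]
contact_force: [-0.1, -0.2, -0.8]
width: 0.0854
gripper_force: 0.0
```

Run:
```python
from arc import *
arc(.5115,-.3009,-1,1,2)
```

```text
t 38.75 pos [ 0.5122 -0.3621  0.1287] ang -89.3 r 0.0612 F [-0.1331 -0.2462 -0.8033] w 0.0854 phi 163.7
0.0010 -0.0003 0 0 0 0 1;0.0021 -0.0006 0 0 0 0 1
```

>>> servo_tool --series "0 0 -0.04 0 0 0 0;0 0 -0.08 0 0 0 0;0 0 -0.12 0 0 0 0;0 0 -0.16 0 0 0 0;0 0 -0.16 0 0 0 0"

```text
clock: 39.25
position: [0.5148, -0.3635, 0.296]
ee_rot: [0.005, 0.142, 0.99, -0.006]
contact_force: [0.6, 0.0, -0.4]
width: 0.0853
gripper_force: 0.0
```

Run:
```python
from h import *
np.set_printoptions(precision=4,suppress=True)
im,a=snap('scene','sF.png'); im2,b=snap('side','dF.png'); s=manip.get_state(); print(s['position'],s['contact_force'],s['clock'])
o=cv2.imread('pics/scene0.png');n=im[:,:,::-1].copy(); o2=cv2.imread('pics/side0.png');n2=im2[:,:,::-1].copy()
def tm(old,new,x0,y0,x1,y1,m=10):
    r=cv2.matchTemplate(new[y0-m:y1+m,x0-m:x1+m],old[y0:y1,x0:x1],cv2.TM_CCOEFF_NORMED); _,v,_,l=cv2.minMaxLoc(r); return round(v,2),(l[0]-m,l[1]-m)
for k,bx in dict(oil=(256,238,282,278),jar=(201,204,226,232),brush=(306,152,352,194),spanner=(222,214,272,246),tin=(208,178,234,204),stone=(272,242,308,264),decoy=(452,245,480,272)).items(): print(k,tm(o,n,*bx))
# shoe rib tops: contrast at predicted rib-top outline for home (.09) vs proud (.098), side camera
c=np.array([.5656,.0225]);x=np.array([.9593,-.2823]);y=np.array([.2823,.9593])
def edge(cam,g,q,z):
    P=np.array([np.r_[q+i*.027*x+j*.007*y,z] for i,j in[(-1,-1),(1,-1),(1,1),(-1,1)]]); tot=[]
    for k in range(4):
        A,B=P[k],P[(k+1)%4]; u=proj(cam,np.array([A+(B-A)*t for t in np.linspace(.1,.9,15)])).astype(np.float32)
        tot.append(cv2.remap(g,u[:,0],u[:,1],cv2.INTER_LINEAR).mean())
    return np.mean(tot)
for nm,cam,img in (('scene',a,im),('side',b,im2)):
    g0=cv2.cvtColor(img,cv2.COLOR_RGB2GRAY).astype(np.float32); g=np.hypot(cv2.Sobel(g0,5,1,0),cv2.Sobel(g0,5,0,1))
    for sx in(-1,1):
        q=c+sx*.042*x+.0375*y; print(nm,sx,{z:round(float(max(edge(cam,g,q+d*x+e*y,z) for d in(-.002,0,.002) for e in(-.002,0,.002))),1) for z in (.086,.088,.090,.092,.094,.098)})
```

```text
[ 0.5129 -0.3619  0.2903] [-0.3877  0.835  -0.2407] 39.35
oil (1.0, (0, 0))
jar (1.0, (0, 0))
brush (0.65, (0, 0))
spanner (1.0, (0, 0))
tin (0.98, (0, 0))
stone (1.0, (0, 0))
decoy (1.0, (0, 0))
scene -1 {0.086: 115.9, 0.088: 112.7, 0.09: 100.9, 0.092: 83.0, 0.094: 64.4, 0.098: 41.3}
scene 1 {0.086: 114.3, 0.088: 110.9, 0.09: 99.5, 0.092: 81.3, 0.094: 60.8, 0.098: 29.0}
side -1 {0.086: 296.1, 0.088: 292.1, 0.09: 295.8, 0.092: 290.7, 0.094: 271.9, 0.098: 197.4}
side 1 {0.086: 275.2, 0.088: 267.4, 0.09: 270.3, 0.092: 264.8, 0.094: 240.4, 0.098: 152.6}
```

Everything checks out: both shoes are home, the bystanders haven't moved and the gripper is clear. I'll hand in.

```bash
python3 -c "
from rig import manip
print(manip.sign_off())"
```

```text
the job is handed in; nothing more can be done
None
```

I handed the job in with the plug standing on the mat, both shoes pressed home flush in their own pockets, the valve wound open to its stop and backed off a quarter turn, and nothing else on the bench moved as far as the final camera check shows (the brush was less clear than the rest).

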